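# Clear a plate-scanner stage and hold its enabling button

## Robot

A 6-joint arm with a two-finger parallel gripper is mounted at the origin on the work surface. World frame = base frame: x ahead of the robot, y to its left, z up, the work surface at z = 0. Lengths are in mm, angles in rad, forces in N, time in s.
With the tool pointing down it reaches from about 350 to 975 mm from the base axis. Payload 7.1 kg.
Tool frame: the origin (TCP) lies on the centre line of the jaws, within the pads' length; the fingertips stand 17 mm ahead of it and the grasp point (between the pads) lies 2 mm behind it; z points along the fingers, y is the direction in which the jaws open and shut (so a half turn about z gives the same grasp; the last joint's range is limited). The gripper opens to 88 mm and grips with 3 to 60 N. Pads are 20 mm wide; open, the fingers measure 115 mm over their backs; the gripper's body (75 mm by 178 mm) begins 61 mm behind the grasp point.
Start: joints at [1.274, 0.423, 1.63, -0, 1.089, -0.019], TCP at [171.369, 601.03, 239.675] pointing down, gripper open.
Joint ranges: [-3, 3], [-0.9, 2.11], [0.09, 2.58], [-1.31, 4.45], [0.11, 2.69], [-2.54, 2.54]. Speed limits (rad/s): [2.39, 2.39, 3.01, 3.14, 3.14, 3.14].

## Interface

Orientations are given as a rotation vector (axis times angle).
In Python, from workcell import ctrl, imaging, workorder gives the robot as it stands. The module is installed in compiled form; this text tells all that it offers.
- The arm moves only by the shell command python3 -m crank 'ROWS' [OPENING]. ROWS is JSON, a list of rows, each an object with "travel": the shift along the tool's x, y, z as a fraction of full scale, a list of three; "turn": the turn about the tool's z as a fraction of full scale. In form: [{"travel": [dx, dy, dz], "turn": turn}, ...]. A call has 1 to 20 rows; each row shifts and turns the pose as measured when the row begins, along the tool's axes as they then stand; what a row does not reach is not made up. Full scale, the value 1, is 5 cm for a shift and 0.1 rad for a turn. A row lasts 1/10 s, in which the tool goes at most 50 mm and 8.59 degrees, less where a joint would pass 70% of its speed; a pose out of reach is approached as far as the arm can. A call with a number of a shift or a turn outside -1 to 1 is refused whole. A call with a gripper value outside its range is refused whole. OPENING is the gripper command: -1 is shut, 1 is fully open, values between are in proportion, set as the call begins (- or left out, the last holds). The fingers move at their own pace and stop on an object; the grip force is fixed at half the most. Time passes only in rows, so rows that do not move let the fingers close. It gives the time, the measured TCP pose, the force and the opening at its end, in the units of the state.
- ctrl.get_obs(): the state, without advancing time (a new reading comes with each control period).
- imaging.get_image(name): name is "scene" or "top"; returns the picture (384x512x3 uint8, blue, green, red); there is no depth.
- imaging.camera_info(name): a dict with "camera_matrix" (3x3 intrinsics, pixels), "rvec" (rotation vector, rad) and "tvec" (3), from world to camera coordinates, as OpenCV has them. Camera axes: x right, y down, z forward; pixel columns grow to the right and rows downward; lengths in mm; the calibration is good to about 2 mm. A picture is of the moment at which its call begins. camera_info takes no time and is no camera call.
- workorder.close_job(): hands the job in, once; it reports no verdict.
The state is a dict: "t": time; "qpos": joint angles; "qvel": joint speeds; "joint_torque": joint torques, N m; "ee_pos": TCP position; "orientation": TCP orientation; "ft_force": force on the tool from outside, world axes, zero at the start; "moment": the same for the moment, N m; "width": finger opening in mm.
Only numpy, scipy, OpenCV 4.12 (cv2) and the standard library are available. Lean on these libraries where they do the work, as an engineer would, in place of code of your own. Each camera call takes 0.05 s, during which the arm holds its last target.

## Task

Pick up the orange scraper block and use it, not the fingers, to sweep the three broken blue plastic chips off the white scanner stage into the grey catch tray along its open edge, then stand the scraper back in the middle of its black mat. Only then press the yellow spring-loaded enabling button with the gripper to its middle position, 12 mm down (pointer in the green), without ever pushing it right through towards its bottom stop, hold it there for two seconds, and finish the program while still holding it. Leave the other things on the bench where they are.

Things in the scene. Friction and masses are not known exactly. Their poses are not given: they have to be found in the camera images.
- stage: Scanner stage, fixed for the run: white deck 160 mm (x) by 190 mm (y), its flat top 45 mm above the bench, with an 8 mm high, 7 mm wide aluminium lip on each of the two y sides (176 mm free between the lips). The -x and +x edges are open. The grey catch tray adjoins the -x edge. Origin: at bench level under the deck's centre; z up. Its -x side faces roughly to the robot.
- deck (a point): Centre of the deck's top surface; axes as the stage. The deck spans x -80 to +80 mm about it; the chips start within x -45 to +25 and y -66 to +66 mm.
- tray (a point): Centre of the catch tray's inner floor, 6 mm above the bench; axes as the stage. The tray is 86 mm (x) by 180 mm (y) inside; its outer walls are 32 mm high, so lower than the deck; on the deck side there is only the deck's own 39 mm high face.
- chip0: Loose blue plastic chip, 24 x 20 x 8 mm, 12 g, lying flat on the deck. Origin: centre of its underside.
- chip1: Another such chip.
- chip2: Another such chip.
- scraper: Orange scraper block with a rubber foot, standing upright on the mat, about 160 g. The foot is 28 mm (x) by 90 mm (y) and 22 mm high; above it a grip 20 mm thick (x) by 60 mm (y) reaches 88 mm above the underside. Grasp the grip across its 20 mm (along its x) from above. Origin: centre of its underside; z up. Alike both ways round.
- mat: Flat black rubber mat, 130 x 130 x 3 mm, fixed to the bench; the scraper's place. Origin: centre of its underside.
- switch_unit: Enabling switch, fixed for the run: grey housing 90 x 90 x 56 mm with the yellow round button (48 mm wide, 14 mm thick, flat top) on a stem on its centre line. Origin: at bench level under its centre; z up. On its +x face a small black pointer, which moves with the button, runs down a scale: white, green (8 to 16 mm pressed), red.
- enable_top (a point): Centre of the button's top face, 110 mm above the bench when released; it moves with the button.
- enable (a joint): How far the button is pressed down, in m: 0 released, 0.012 the wanted middle position (green: 0.008 to 0.016), 0.024 the bottom stop; past 0.020 it trips. A plain spring without clicks: about 4 N to start, 10 N at 0.012, 14 N at 0.020; it springs back when let go.
- tube_rack: Bystander: blue tube rack, 104 x 242 x 70 mm, with white-capped tubes reaching 95 mm. Origin: centre of underside (so too for those below).
- wire_rack: Bystander: small steel wire rack, 62 mm square, 60 mm high, with two tubes reaching 90 mm.
- tape_roll: Bystander: tape roll lying flat, 90 mm wide, 24 mm high.
- beaker: Bystander: clear plastic beaker, 80 mm wide, 100 mm high.
- carton: Bystander: white carton, 90 x 120 x 75 mm.
- tip_box: Bystander: grey box with a green lid, 92 x 122 x 59 mm.
There are look-alikes about, which are no part of the job. Leave any purple look-alike of the switch_unit alone.

How it is judged:
By the outcome, as a careful person would: the job done as asked, in the order asked, and still so for the second after the job is handed in, while the arm keeps its last pose, push and grip.
It also fails if it takes over 64 s, if anything falls off the work surface, if the arm or the gripper's body presses on something with over 40 N, if the wrist force passes 120 N, or if a joint passes its speed limit or range.

## Working session

There is one attempt and no reset: what is moved stays moved. The work goes in short steps, Python scripts to look and compute and a shell command to move; the robot and the scene stay as the last step left them, time stands still between calls to the robot, and variables do not carry over. Pictures are saved under pics/ and viewed, and the job is handed in when it is done.

```bash
mkdir -p pics; python3 - <<'E'
from workcell import ctrl, imaging
import cv2
o=ctrl.get_obs()
print({k:o[k] for k in ('t','ee_pos','orientation','ft_force','width')})
for n in ('scene','top'):
    im=imaging.get_image(n); cv2.imwrite(f'pics/{n}0.png',im)
    cv2.imwrite(f'pics/{n}0b.png',cv2.resize(im,(800,600),interpolation=cv2.INTER_CUBIC))
    print(n,imaging.camera_info(n))
E
```

```text
{'t': 0.0, 'ee_pos': array([171.20027917, 600.53287269, 238.9060154 ]), 'orientation': array([-4.34851285e-01, -3.11110441e+00,  2.40158145e-03]), 'ft_force': array([0.22138158, 0.41611998, 0.51034912]), 'width': 87.91108729205149}
scene {'camera_matrix': array([[349.04162231,   0.        , 257.1273493 ],
       [  0.        , 349.04162231, 190.76038875],
       [  0.        ,   0.        ,   1.        ]]), 'rvec': array([ 2.11174179,  0.91653946, -0.40012327]), 'tvec': array([-391.77918522, -184.60600568, 1421.69836128])}
top {'camera_matrix': array([[360.83783638,   0.        , 256.87064945],
       [  0.        , 360.83783638, 189.34464337],
       [  0.        ,   0.        ,   1.        ]]), 'rvec': array([ 2.21290655, -2.17481836,  0.06235191]), 'tvec': array([   5.22098506,  550.68577915, 1424.11772372])}
```

View pics/top0b.png

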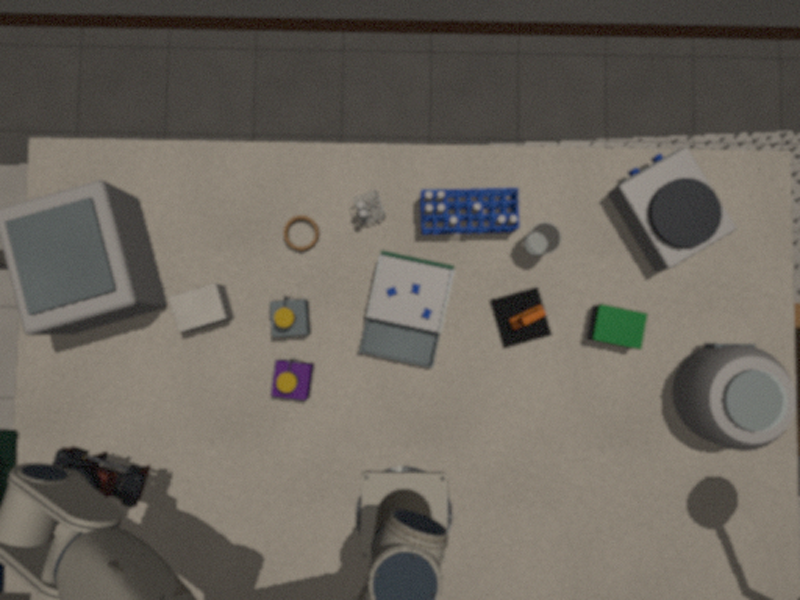

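View pics/scene0b.png

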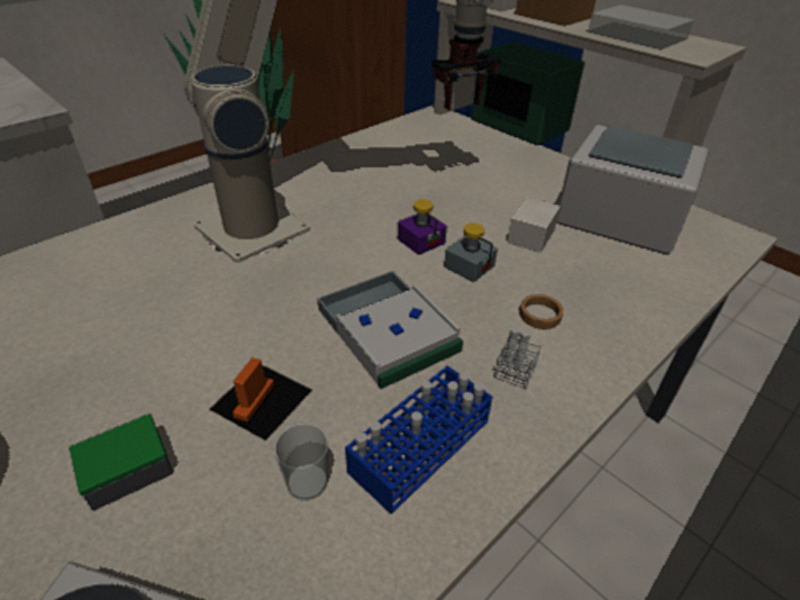

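The top view (800x600 enlargement) shows the stage at (410,300) with three blue chips at (391,292), (415,289) and (426,314). The grey tray is below it at (400,342), and the orange scraper stands on the black mat at (522,317). There are two switch candidates: the grey unit with a yellow button at (287,317) and the purple one at (291,380). The grey one fits the description. Next I'll measure with colour masks.

```bash
cat > h.py <<'E'
import numpy as np, cv2
from workcell import imaging, ctrl
CI={n:imaging.camera_info(n) for n in ('scene','top')}
def ray(n,uv,z):
    c=CI[n];R=cv2.Rodrigues(c['rvec'])[0];C=-R.T@c['tvec']
    d=R.T@np.linalg.inv(c['camera_matrix'])@np.array([uv[0],uv[1],1.])
    return C+d*(z-C[2])/d[2]
def proj(n,P):
    c=CI[n];return cv2.projectPoints(np.array(P,float).reshape(-1,3),c['rvec'],c['tvec'],c['camera_matrix'],None)[0].reshape(-1,2)
def blobs(im,lo,hi,roi=None,amin=8):
    h=cv2.cvtColor(im,cv2.COLOR_BGR2HSV);m=cv2.inRange(h,np.array(lo),np.array(hi))
    if roi is not None:
        k=np.zeros_like(m);x0,y0,x1,y1=roi;k[y0:y1,x0:x1]=255;m&=k
    cs,_=cv2.findContours(m,cv2.RETR_EXTERNAL,cv2.CHAIN_APPROX_NONE)
    return m,[c for c in cs if cv2.contourArea(c)>=amin]
def cen(c):
    M=cv2.moments(c);return np.array([M['m10']/M['m00'],M['m01']/M['m00']])
E
python3 - <<'E'
from h import *
t=cv2.imread('pics/top0.png');s=cv2.imread('pics/scene0.png')
np.set_printoptions(precision=1,suppress=True)
def show(nm,n,im,lo,hi,roi,zs):
    m,cs=blobs(im,lo,hi,roi)
    for c in cs:
        u=cen(c);r=cv2.minAreaRect(c)
        print(nm,n,u,cv2.contourArea(c),'rect',np.array(r[1]),r[2],[ray(n,u,z)[:2] for z in zs])
        print('   corners',[ray(n,p,zs[0])[:2] for p in cv2.boxPoints(r)])
show('chip','top',t,(100,120,40),(130,255,255),(225,150,300,240),[53])
show('chip','scene',s,(100,120,40),(130,255,255),(200,170,300,230),[53])
show('orange','top',t,(3,120,60),(18,255,255),(300,170,370,230),[88,22])
show('orange','scene',s,(3,120,60),(18,255,255),(130,210,200,280),[45])
show('yellow','top',t,(20,120,80),(35,255,255),(160,180,210,260),[110])
show('yellow','scene',s,(20,120,80),(35,255,255),(250,120,330,160),[110])
show('mat','top',t,(0,0,0),(180,255,28),(305,175,360,230),[3])
show('white','top',t,(0,0,120),(180,40,255),(225,150,300,240),[45])
a=cv2.resize(t[140:250,160:370],None,fx=3.8,fy=3.8,interpolation=cv2.INTER_CUBIC);cv2.imwrite('pics/t_crop.png',a)
a=cv2.resize(s[120:290,130:330],None,fx=3.5,fy=3.5,interpolation=cv2.INTER_CUBIC);cv2.imwrite('pics/s_crop.png',a)
E
```

```text
chip scene [253.5 210.1] 26.5 rect [7.1 4.9] 45.0 [array([574.4, -23.2])]
   corners [array([561.8, -30. ]), array([557.5, -11.3]), array([584.1, -15.4]), array([588.1, -33.8])]
chip scene [233.1 204.4] 24.5 rect [5. 6.] 90.0 [array([513.6, -52.2])]
   corners [array([498.4, -52.1]), array([511. , -38.3]), array([528.3, -53.4]), array([516., -67.])]
chip scene [265.3 200.2] 24.5 rect [4.9 7.1] 45.0 [array([566.7,  35.2])]
   corners [array([560.2,  22.7]), array([553.7,  51.1]), array([573.1,  47.5]), array([579.2,  19.4])]
orange top [337.4 202.4] 181.5 rect [ 9.4 22.8] 63.43495178222656 [array([ 502.3, -290.3]), array([ 503.8, -305.1])]
   corners [array([ 497. , -242.8]), array([ 536.9, -319.8]), array([ 505.4, -335.8]), array([ 465.6, -258.9])]
orange scene [158.  249.4] 327.5 rect [21.1 38.8] 33.6900634765625 [array([ 507.3, -315. ])]
   corners [array([ 500.8, -368.6]), array([ 436.5, -263.7]), array([ 508.9, -252. ]), array([ 564.9, -354.8])]
yellow top [183.1 244.4] 101.0 rect [10.6 12. ] 45.0 [array([336.8, 283.8])]
   corners [array([334.2, 313.6]), array([365.9, 283.1]), a
[... 265 characters left out ...]
 12.] 90.0 [array([498.8, 287.2])]
   corners [array([467.6, 290.1]), array([496.5, 322.5]), array([529.9, 282.4]), array([501.9, 251.2])]
yellow scene [270.4 131.4] 66.0 rect [ 7. 11.] 90.0 [array([347. , 276.6])]
   corners [array([315.5, 278.9]), array([343.4, 310.3]), array([379.1, 273.4]), array([352. , 242.9])]
mat top [331.4 201.8] 382.5 rect [28.4 27.9] 74.05460357666016 [array([ 506.3, -285.3])]
   corners [array([ 540.3, -220.5]), array([ 573.1, -328.2]), array([ 463.7, -360. ]), array([ 431.3, -252.7])]
white top [263.8 188.9] 4893.5 rect [89. 74.] 90.0 [array([551. , -12.2])]
   corners [array([701.5, 142.7]), array([ 706.6, -148.1]), array([ 358.9, -151.9]), array([354., 135.])]
```

View pics/t_crop.png

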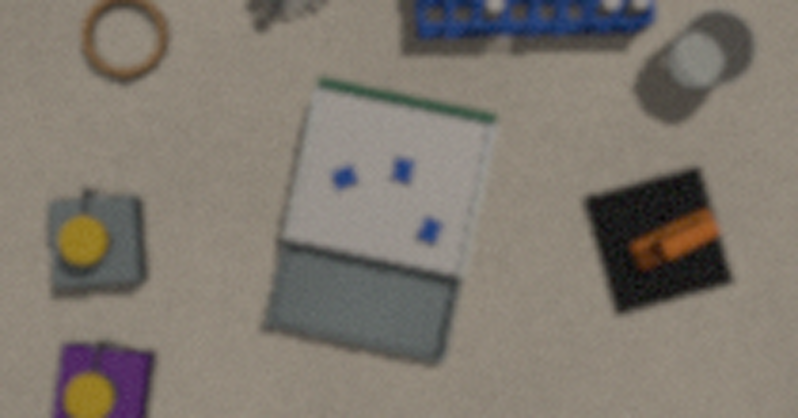

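View pics/s_crop.png

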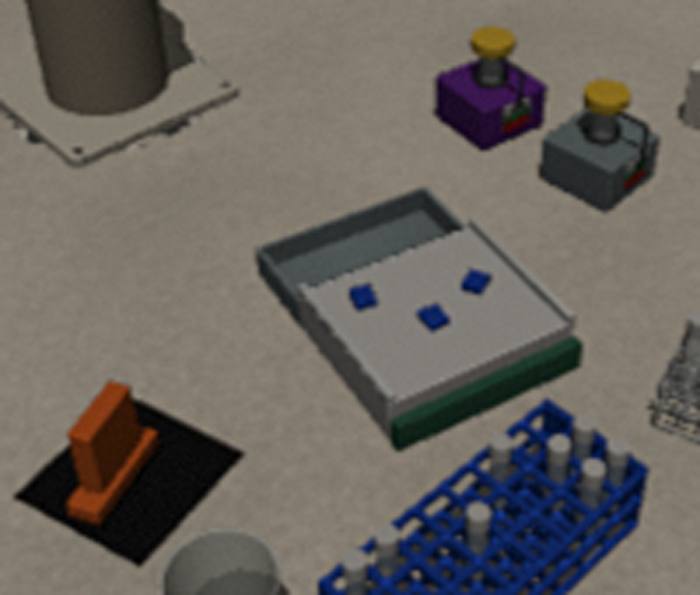

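```bash
python3 - <<'E'
from h import *
np.set_printoptions(precision=1,suppress=True)
t=cv2.imread('pics/top0.png');s=cv2.imread('pics/scene0.png')
K=6
def up(im): 
    return cv2.resize(cv2.GaussianBlur(im,(3,3),0),None,fx=K,fy=K,interpolation=cv2.INTER_CUBIC)
def px(p): return (np.array(p)+.5)/K-.5
def rep(nm,n,m,roi,z):
    k=np.zeros_like(m);x0,y0,x1,y1=[v*K for v in roi];k[y0:y1,x0:x1]=255
    cs,_=cv2.findContours(m&k,cv2.RETR_EXTERNAL,cv2.CHAIN_APPROX_NONE)
    for c in cs:
        if cv2.contourArea(c)<300: continue
        W=np.array([ray(n,px(p),z)[:2] for p in c[:,0]],np.float32)
        r=cv2.minAreaRect(W);print(nm,n,'px',px(cen(c)),'c',np.array(r[0]),'size',np.array(r[1]),'ang',r[2],'cen',ray(n,px(cen(c)),z)[:2]); print('   ',cv2.boxPoints(r).tolist())
T=up(t);S=up(s);HT=cv2.cvtColor(T,cv2.COLOR_BGR2HSV);HS=cv2.cvtColor(S,cv2.COLOR_BGR2HSV)
for p in [(255,170),(262,218),(300,200),(300,160),(335,190)]: print(p,t[p[1],p[0]],HT[p[1]*K,p[0]*K])
g=cv2.cvtColor(T,cv2.COLOR_BGR2GRAY)
gS=cv2.cvtColor(S,cv2.COLOR_BGR2GRAY)
matm=((g<65)).astype(np.uint8)*255
rep('mat','top',matm,(308,180,358,228),3)
rep('deck','top',((HT[...,1]<33)&(g>120)).astype(np.uint8)*255,(228,155,298,225),45)
rep('chip','top',cv2.inRange(HT,(100,90,30),(135,255,255)),(240,175,285,210),53)
rep('or','top',cv2.inRange(HT,(3,130,50),(18,255,255)),(300,170,370,230),88)
rep('tray','top',((HT[...,0]>80)&(g<125)&(g>60)).astype(np.uint8)*255,(225,200,290,240),6)
E
```

```text
(255, 170) [138 145 151] [ 15  20 152]
(262, 218) [104 107 102] [ 78  12 104]
(300, 200) [122 135 143] [ 18  36 142]
(300, 160) [122 135 144] [ 17  37 143]
(335, 190) [16 23 18] [40 33 23]
mat top px [331.6 203. ] c [ 502.6 -290.2] size [124.3 124.4] ang 16.38136100769043 cen [ 501.4 -286.2]
    [[425.41253662109375, -248.04693603515625], [460.4905090332031, -367.37493896484375], [579.7117309570312, -332.328369140625], [544.6337890625, -213.0003662109375]]
deck top px [262.7 187.5] c [538.   -3.2] size [203.7 218.3] ang 79.5836181640625 cen [556.6  -7.7]
    [[412.2156066894531, -83.65628051757812], [626.8751220703125, -123.11711120605469], [663.69580078125, 77.1802978515625], [449.0362548828125, 116.64112854003906]]
chip top px [272.6 200.4] c [506.9 -47.2] size [14.  19.1] ang 67.68634796142578 cen [506.7 -47. ]
    [[495.45172119140625, -50.02670669555664], [513.1315307617188, -57.282649993896484], [518.4432983398438, -44.34001541137695], [500.76348876953125, -37.08407211303711]]
chip top px [250.2 186.3] c [560.1  41.1] size [14.8 17.8] ang 19.46828842163086 cen [560.  41.]
    [
[... 533 characters left out ...]
463.03472900390625, -257.5599365234375], [503.0903625488281, -337.3511962890625], [538.4189453125, -319.6160888671875], [498.3633117675781, -239.8248291015625]]
tray top px [255.4 218.5] c [433.6  19.8] size [181.6  83.5] ang 78.66980743408203 cen [434.3  18.8]
    [[374.80096435546875, -61.02452850341797], [456.67645263671875, -77.42974090576172], [492.3531494140625, 100.62628936767578], [410.4776611328125, 117.03150177001953]]
tray top px [272.3 201.7] c [501.3 -48.4] size [19.4 29.4] ang 0.9946433901786804 cen [502.7 -47.8]
    [[491.3974914550781, -33.87130355834961], [491.9081726074219, -63.2841911315918], [511.2658386230469, -62.9481086730957], [510.7551574707031, -33.535221099853516]]
```

```bash
python3 - <<'E'
from h import *
np.set_printoptions(precision=1,suppress=True)
t=cv2.imread('pics/top0.png');s=cv2.imread('pics/scene0.png')
a=cv2.resize(t[180:228,308:364],(700,600),interpolation=cv2.INTER_CUBIC)
b=cv2.resize(s[222:286,126:206],(750,600),interpolation=cv2.INTER_CUBIC)
cv2.imwrite('pics/c1.png',cv2.convertScaleAbs(a,alpha=1.4,beta=10));cv2.imwrite('pics/c2.png',cv2.convertScaleAbs(b,alpha=1.4,beta=10))
d=t.copy()
th=np.radians(-11.3);X=np.array([np.cos(th),np.sin(th)]);Y=np.array([-X[1],X[0]]);c=np.array([554.2,-4.3])
F=14;im=cv2.resize(t[150:240,228:300],None,fx=8,fy=6.6,interpolation=cv2.INTER_CUBIC)
for (hx,hy,z,o) in [(80,95,45,0),(80,88,45,0),(43,90,6,-123)]:
    P=[np.r_[c+X*(o+i*hx)+Y*j*hy,z] for i,j in ((1,1),(1,-1),(-1,-1),(-1,1))]
    q=proj('top',P);q=(q-[228,150]+.5)*[8,6.6]
    cv2.polylines(im,[q.astype(int)],True,(0,0,255),1)
cv2.imwrite('pics/deck.png',im)
E
```

```text
(no output)
```

View pics/c1.png

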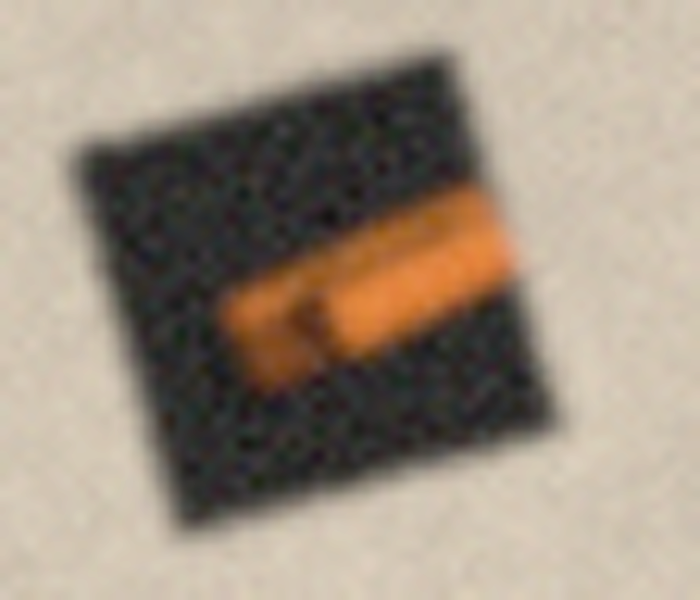

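View pics/c2.png

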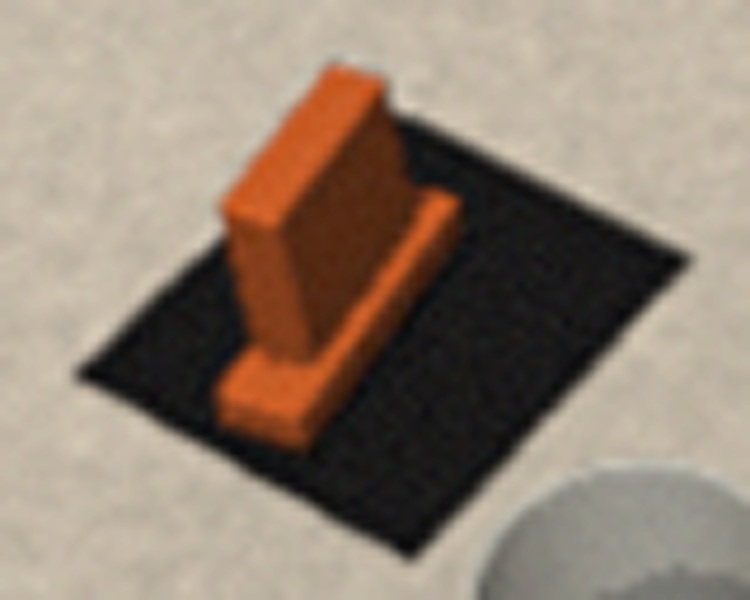

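View pics/deck.png

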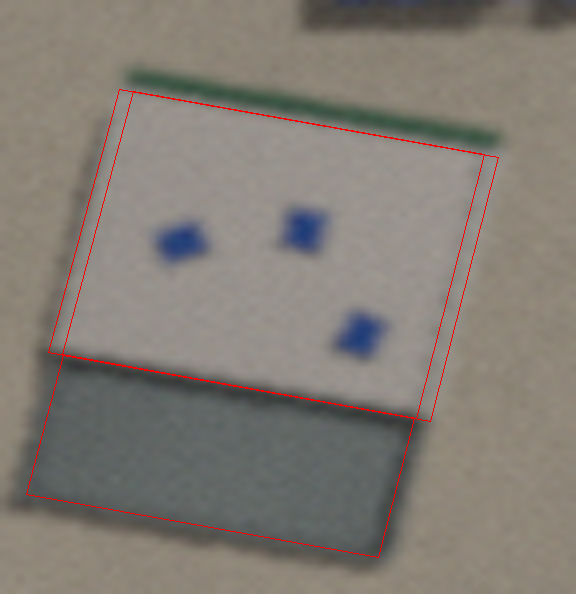

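```bash
python3 - <<'E'
from h import *
np.set_printoptions(precision=1,suppress=True)
def w(n,l,z,k,o): return np.array([ray(n,(np.array(p)+.5)/k-.5+o,z)[:2] for p in l])
A=w('scene',[(335,62),(385,80),(274,230),(222,208)],91,9.375,np.array([126,222])); print('grip scene',A,A.mean(0))
B=w('top',[(310,285),(488,190),(520,262),(332,362)],91,12.5,np.array([308,180])); print('grip top',B,B.mean(0))
for Q in (A,B):
  for i,j in ((0,3),(1,2)) if Q is A else ((0,1),(3,2)):
    d=Q[i]-Q[j]; print(np.linalg.norm(d),np.degrees(np.arctan2(d[1],d[0])))
M=w('scene',[(410,112),(692,260),(410,560),(80,375)],3,9.375,np.array([126,222]));print('mat scene',M,M[1:].mean(0),(M[1]+M[3])/2)
N=w('top',[(72,152),(452,52),(560,430),(185,530)],3,12.5,np.array([308,180]));print('mat top',N,N.mean(0))
for i,j in ((0,1),(3,2),(1,2),(0,3)):
    d=N[i]-N[j]; print(np.linalg.norm(d),np.degrees(np.arctan2(d[1],d[0])))
for i,j in ((3,2),(1,2)):
    d=M[i]-M[j]; print('s',np.linalg.norm(d),np.degrees(np.arctan2(d[1],d[0])))
F=w('scene',[(462,205),(308,430),(218,395)],25,9.375,np.array([126,222]));print('foot scene',F)
F=w('top',[(218,305),(262,390)],25,12.5,np.array([308,180]));print('foot top',F)
D=np.array([(554.2,-4.3)])
s=cv2.imread('pics/scene0.png')
th=np.radians(-11.3);X=np.array([np.cos(th),np.sin(th)]);Y=np.array([-X[1],X[0]]);c=D[0]
im=cv2.resize(s[170:250,195:305],None,fx=7.2,fy=7.2,interpolation=cv2.INTER_CUBIC)
for (hx,hy,z,o) in [(80,95,45,0),(80,88,45,0),(43,90,6,-123)]:
    P=[np.r_[c+X*(o+i*hx)+Y*j*hy,z] for i,j in ((1,1),(1,-1),(-1,-1),(-1,1))]
    q=proj('scene',P);q=(q-[195,170]+.5)*7.2
    cv2.polylines(im,[q.astype(int)],True,(0,0,255),1)
cv2.imwrite('pics/deck_s.png',im)
for nm,p in (('a',(560,41)),('b',(568.3,-18.6)),('c',(506.7,-47))): print('chip',nm,X@(p-c),Y@(p-c))
E
```

```text
grip scene [[ 487.5 -284.4]
 [ 503.3 -277.7]
 [ 531.2 -330.6]
 [ 514.6 -336.9]] [ 509.2 -307.4]
grip top [[ 502.2 -270.7]
 [ 531.8 -324.3]
 [ 510.2 -334.1]
 [ 479.1 -277.5]] [ 505.8 -301.6]
59.07909460190653 117.26543227899803
59.781741441752196 117.75029991895241
61.27857065826304 118.91606337244077
64.60933664540921 118.80964700539225
mat scene [[ 440.5 -243.4]
 [ 551.2 -213.9]
 [ 586.1 -337.1]
 [ 465.  -372.6]] [ 534.1 -307.8] [ 508.1 -293.2]
mat top [[ 545.7 -212.4]
 [ 580.1 -334.6]
 [ 459.1 -369.7]
 [ 425.1 -249.6]] [ 502.5 -291.6]
126.94831503646573 105.7205147833294
124.81814520497139 105.82780583786676
125.95579763343954 16.198545214529844
126.22524078954793 17.164691764323774
s 126.25843877894 -163.69435206716176
s 128.0978103458527 105.82083987167418
foot scene [[ 503.2 -261.8]
 [ 544.8 -340.5]
 [ 516.8 -352.7]]
foot top [[ 496.9 -255.5]
 [ 470.3 -269.6]]
chip a -3.1887953146157404 45.55833166876816
chip b 16.628696548175157 -11.259948983397084
chip c -38.21229592180867 -51.17968777145998
```

View pics/deck_s.png

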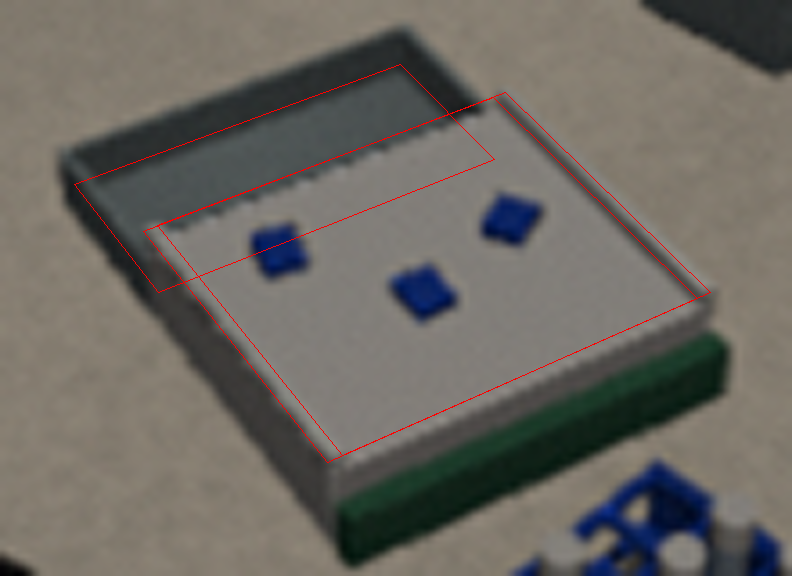

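The scene view sits about 4 to 5 mm off the top view, so I average the two:
- **Scraper:** about (507.5,-304.5), long axis at 118°.
- **Mat centre:** about (505,-292).
- **Deck centre:** about (556,-5), yaw -11.3°.
- **Chips:** at deck (-3,46), (17,-11) and (-38,-51).

The crop confirms the grey unit, with its pointer and scale on the face, is the switch. The purple one is the decoy. I'll turn the tool first.

```bash
cat > go.py <<'E'
import sys
from h import *
from scipy.spatial.transform import Rotation as Ro
np.set_printoptions(precision=3,suppress=True)
def st():
    o=ctrl.get_obs();R=Ro.from_rotvec(o['orientation']).as_matrix()
    print('t %.2f'%o['t'],'tcp',o['ee_pos'],'yaw_y %.2f'%np.degrees(np.arctan2(R[1,1],R[0,1])),'zax',R[:,2],'F',o['ft_force'],'w %.1f'%o['width'],'q6 %.2f'%o['qpos'][5]);return o,R
o,R=st()
if len(sys.argv)>3:
    d=np.array([float(v) for v in sys.argv[1:4]])-o['ee_pos'];print('world d',d,'tool units total',R.T@d/50)
    if len(sys.argv)>4:
        y=np.arctan2(R[1,1],R[0,1])-np.radians(float(sys.argv[4]));y=(y+np.pi)%(2*np.pi)-np.pi;print('turn units',y/0.1)
E
python3 go.py 540 0 240 28.2
python3 -m crank '[{"travel":[0,0,0],"turn":1},{"travel":[0,0,0],"turn":1},{"travel":[0,0,0],"turn":1},{"travel":[0,0,0],"turn":1},{"travel":[0,0,0],"turn":1},{"travel":[0,0,0],"turn":1},{"travel":[0,0,0],"turn":1},{"travel":[0,0,0],"turn":1}]' 1
python3 go.py 540 0 240 28.2
```

```text
t 0.10 tcp [171.219 600.607 239.004] yaw_y 74.08 zax [-0.    -0.001 -1.   ] F [-0.512 -1.049 -0.673] w 88.3 q6 -0.02
world d [ 368.781 -600.607    0.996] tool units total [-10.387  -9.529  -0.008]
turn units 8.008332493436464
t: 0.9
ee_pos: [170.5, 598.1, 235.1]
orientation: [1.653, 2.669, -0.014]
ft_force: [-0.0, -0.3, -0.4]
width: 87.9
t 0.90 tcp [170.483 598.1   235.092] yaw_y 26.47 zax [-0.003 -0.009 -1.   ] F [-0.015 -0.335 -0.36 ] w 87.9 q6 0.81
world d [ 369.517 -598.1      4.908] tool units total [-14.002   1.283  -0.014]
turn units -0.3020796128832304
```

```bash
python3 -m crank '[{"travel":[-0.5,0.05,-0.01],"turn":0},{"travel":[-0.7,0.06,-0.01],"turn":0},{"travel":[-0.7,0.06,-0.01],"turn":0},{"travel":[-0.7,0.06,-0.01],"turn":0},{"travel":[-0.7,0.06,-0.01],"turn":0},{"travel":[-0.7,0.06,-0.01],"turn":0},{"travel":[-0.7,0.06,-0.01],"turn":0},{"travel":[-0.7,0.06,-0.01],"turn":0},{"travel":[-0.7,0.06,-0.01],"turn":0},{"travel":[-0.7,0.06,-0.01],"turn":0}]'
python3 go.py 520 0 240 28.2; python3 go.py 507.5 -304.5 160 28.2
```

```text
t: 1.9
ee_pos: [350.3, 297.6, 239.1]
orientation: [1.647, 2.673, -0.021]
ft_force: [-0.1, -0.4, -1.2]
width: 87.8
t 1.90 tcp [350.335 297.575 239.088] yaw_y 26.70 zax [-0.005 -0.012 -1.   ] F [-0.053 -0.431 -1.209] w 87.8 q6 0.22
world d [ 169.665 -297.575    0.912] tool units total [-6.842  0.357  0.037]
turn units -0.26136264119420716
t 1.90 tcp [350.335 297.575 239.088] yaw_y 26.70 zax [-0.005 -0.012 -1.   ] F [-0.053 -0.431 -1.209] w 87.8 q6 0.22
world d [ 157.165 -602.075  -79.088] tool units total [-12.156  -2.586   1.713]
turn units -0.26136264119420716
```

```bash
python3 -m crank '[{"travel":[-0.7,-0.15,0],"turn":0},{"travel":[-0.7,-0.15,0],"turn":0},{"travel":[-0.7,-0.15,0],"turn":0},{"travel":[-0.7,-0.15,0],"turn":0},{"travel":[-0.7,-0.15,0],"turn":0},{"travel":[-0.7,-0.15,0],"turn":0},{"travel":[-0.7,-0.15,0],"turn":0},{"travel":[-0.7,-0.15,0],"turn":0},{"travel":[-0.7,-0.15,0.1],"turn":0},{"travel":[-0.7,-0.15,0.1],"turn":0},{"travel":[-0.7,-0.15,0.1],"turn":0},{"travel":[-0.7,-0.15,0.1],"turn":0},{"travel":[-0.7,-0.15,0.1],"turn":0},{"travel":[-0.7,-0.15,0.1],"turn":0},{"travel":[-0.7,-0.15,0.1],"turn":-0.1},{"travel":[-0.7,-0.15,0.1],"turn":-0.1},{"travel":[-0.5,-0.1,0.1],"turn":0},{"travel":[-0.2,-0.05,0.1],"turn":0}]'
python3 go.py 507.5 -304.5 125 28.2
```

```text
t: 3.7
ee_pos: [506.3, -319.9, 191.6]
orientation: [1.625, 2.688, -0.021]
ft_force: [0.8, 0.0, -0.4]
width: 87.8
t 3.70 tcp [ 506.313 -319.852  191.574] yaw_y 27.68 zax [-0.006 -0.011 -1.   ] F [ 0.759  0.023 -0.353] w 87.8 q6 -1.05
world d [  1.187  15.352 -66.574] tool units total [0.27  0.178 1.328]
turn units -0.09156197194903459
```

```bash
python3 -m crank '[{"travel":[0.1,0.05,0.3],"turn":-0.05},{"travel":[0.1,0.05,0.3],"turn":-0.05},{"travel":[0.05,0.05,0.3],"turn":0},{"travel":[0.03,0.03,0.3],"turn":0},{"travel":[0,0,0.05],"turn":0}]'
python3 go.py 507.5 -304.5 55 28.2
python3 - <<'E'
from h import *
for n,r in (('top',(300,165,380,225)),('scene',(110,170,230,290))):
    im=imaging.get_image(n);cv2.imwrite(f'pics/{n}1.png',im);x0,y0,x1,y1=r
    k=600/(y1-y0);cv2.imwrite(f'pics/{n}1c.png',cv2.convertScaleAbs(cv2.resize(im[y0:y1,x0:x1],(int((x1-x0)*k),600),interpolation=cv2.INTER_CUBIC),alpha=1.4))
E
```

```text
t: 4.2
ee_pos: [505.6, -302.2, 124.8]
orientation: [-1.613, -2.692, 0.02]
ft_force: [-0.8, 0.4, -0.6]
width: 87.7
t 4.20 tcp [ 505.556 -302.204  124.755] yaw_y 28.15 zax [-0.009 -0.009 -1.   ] F [-0.834  0.399 -0.622] w 87.7 q6 -1.03
world d [  1.944  -2.296 -69.755] tool units total [-0.054  0.03   1.395]
turn units -0.009168083104746927
```

View pics/scene1c.png

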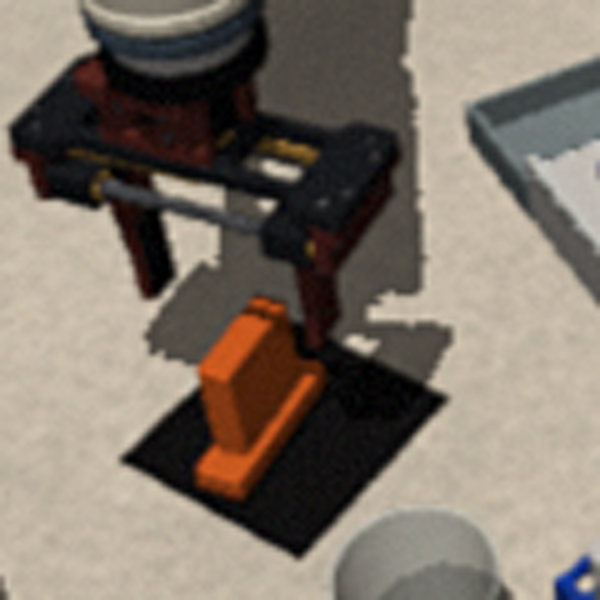

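View pics/top1c.png

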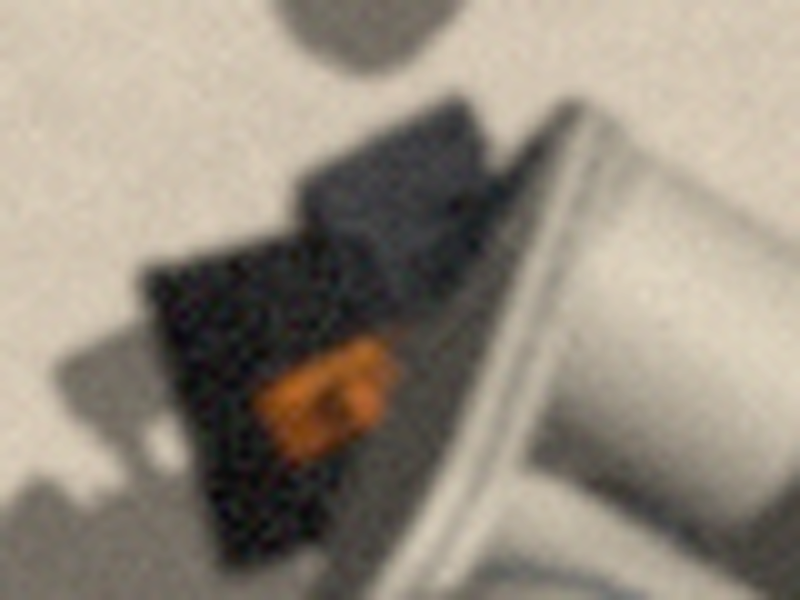

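The scene crop shows the fingertips at (152,295) and (317,345), straddling the orange grip whose top centre is at (243,340). The jaws line up with the grip's thin side, so I'll descend and close.

```bash
python3 -m crank '[{"travel":[-0.03,0.02,0.25],"turn":0},{"travel":[-0.02,0.01,0.25],"turn":0},{"travel":[0,0,0.25],"turn":0},{"travel":[0,0,0.25],"turn":0},{"travel":[0,0,0.2],"turn":0},{"travel":[0,0,0.12],"turn":0},{"travel":[0,0,0],"turn":0}]'
python3 go.py 507.5 -304.5 55 28.2
```

```text
t: 5.0
ee_pos: [509.3, -305.9, 55.7]
orientation: [1.614, 2.694, -0.02]
ft_force: [0.6, 0.7, 0.4]
width: 87.8
t 5.00 tcp [ 509.345 -305.855   55.692] yaw_y 28.13 zax [-0.006 -0.011 -1.   ] F [0.566 0.736 0.415] w 87.8 q6 -1.03
world d [-1.845  1.355 -0.692] tool units total [ 0.041 -0.02   0.014]
turn units -0.012107895392388102
```

```bash
python3 -m crank '[{"travel":[0.03,-0.02,0],"turn":0},{"travel":[0,0,0],"turn":0},{"travel":[0,0,0],"turn":0},{"travel":[0,0,0],"turn":0},{"travel":[0,0,0],"turn":0},{"travel":[0,0,0],"turn":0},{"travel":[0,0,0],"turn":0},{"travel":[0,0,0],"turn":0}]' -1
python3 go.py 507.5 -304.5 55 28.2
```

```text
t: 5.8
ee_pos: [508.7, -305.6, 57.5]
orientation: [1.613, 2.691, -0.02]
ft_force: [-0.7, -0.2, 0.5]
width: 27.4
t 5.80 tcp [ 508.703 -305.628   57.548] yaw_y 28.13 zax [-0.003 -0.013 -1.   ] F [-0.704 -0.169  0.469] w 27.4 q6 -1.03
world d [-1.203  1.128 -2.548] tool units total [ 0.032 -0.01   0.051]
turn units -0.012262338100486048
```

```bash
python3 -m crank '[{"travel":[0,0,0],"turn":0},{"travel":[0,0,0],"turn":0},{"travel":[0,0,0],"turn":0}]' -1; python3 go.py 508 -304 56
python3 -m crank '[{"travel":[0,0,-0.2],"turn":0},{"travel":[0,0,-0.3],"turn":0},{"travel":[0,0,-0.4],"turn":0},{"travel":[0,0,-0.4],"turn":0},{"travel":[0,0,-0.4],"turn":0},{"travel":[0,0,-0.2],"turn":0}]'; python3 go.py 608.8 -55.5 154 -11.3
```

```text
t: 6.1
ee_pos: [508.6, -305.6, 57.5]
orientation: [1.613, 2.691, -0.02]
ft_force: [-0.5, 0.1, 0.8]
width: 20.0
t 6.10 tcp [ 508.629 -305.642   57.537] yaw_y 28.13 zax [-0.003 -0.013 -1.   ] F [-0.529  0.068  0.794] w 20.0 q6 -1.03
world d [-0.629  1.642 -1.537] tool units total [0.035 0.005 0.03 ]
t: 6.7
ee_pos: [508.0, -303.6, 158.7]
orientation: [1.614, 2.694, -0.02]
ft_force: [0.0, 0.6, -1.5]
width: 19.7
t 6.70 tcp [ 508.012 -303.636  158.709] yaw_y 28.13 zax [-0.005 -0.011 -1.   ] F [ 0.018  0.601 -1.527] w 19.7 q6 -1.03
world d [100.788 248.136  -4.709] tool units total [3.426 4.118 0.026]
turn units 6.882123897159018
```

```bash
python3 -m crank '[{"travel":[0,0,0],"turn":0.6},{"travel":[0,0,0],"turn":1},{"travel":[0,0,0],"turn":1},{"travel":[0,0,0],"turn":1},{"travel":[0,0,0],"turn":1},{"travel":[0,0,0],"turn":1},{"travel":[0,0,0],"turn":0.8},{"travel":[0,0,0],"turn":0.2}]'; python3 go.py 605.8 -51.7 154 -11.3
```

```text
t: 7.5
ee_pos: [508.6, -303.8, 166.1]
orientation: [2.418, 1.987, -0.014]
ft_force: [0.3, 0.3, -1.7]
width: 19.9
t 7.50 tcp [ 508.611 -303.754  166.076] yaw_y -11.19 zax [ 0.    -0.015 -1.   ] F [ 0.251  0.263 -1.693] w 19.9 q6 -0.35
world d [ 97.189 252.054 -12.076] tool units total [5.325 0.928 0.167]
turn units 0.018920471812684525
```

```bash
python3 -m crank '[{"travel":[0.2,0.04,0],"turn":0},{"travel":[0.4,0.07,0],"turn":0},{"travel":[0.4,0.07,0],"turn":0},{"travel":[0.4,0.07,0],"turn":0},{"travel":[0.4,0.07,0],"turn":0},{"travel":[0.4,0.07,0],"turn":0},{"travel":[0.4,0.07,0],"turn":0},{"travel":[0.4,0.07,0],"turn":0},{"travel":[0.4,0.07,0],"turn":0},{"travel":[0.4,0.07,0],"turn":0},{"travel":[0.4,0.07,0],"turn":0},{"travel":[0.4,0.07,0],"turn":0},{"travel":[0.4,0.07,0],"turn":0},{"travel":[0.25,0.05,0],"turn":0},{"travel":[0,0,0],"turn":0}]'; python3 go.py 605.8 -51.7 115 -11.3
```

```text
t: 9.0
ee_pos: [606.0, -35.2, 164.7]
orientation: [2.391, 2.021, -0.012]
ft_force: [-0.0, -0.4, -1.6]
width: 20.2
t 9.00 tcp [605.973 -35.186 164.651] yaw_y -9.59 zax [ 0.001 -0.013 -1.   ] F [-0.046 -0.423 -1.596] w 20.2 q6 0.11
world d [ -0.173 -16.514 -49.651] tool units total [-0.313  0.049  0.997]
turn units 0.29861052186547
```

```bash
python3 -m crank '[{"travel":[-0.15,0.02,0.1],"turn":0.15},{"travel":[-0.15,0.02,0.2],"turn":0.15},{"travel":[0,0,0.3],"turn":0},{"travel":[0,0,0.25],"turn":0},{"travel":[0,0,0.05],"turn":0},{"travel":[0,0,0],"turn":0}]'; python3 go.py 605.8 -51.7 101 -11.3
python3 - <<'E'
from h import *
for n,r in (('top',(228,140,308,240)),('scene',(190,130,310,250))):
    im=imaging.get_image(n);cv2.imwrite(f'pics/{n}2.png',im);x0,y0,x1,y1=r
    k=600/(y1-y0);cv2.imwrite(f'pics/{n}2c.png',cv2.convertScaleAbs(cv2.resize(im[y0:y1,x0:x1],(int((x1-x0)*k),600),interpolation=cv2.INTER_CUBIC),alpha=1.3))
E
```

```text
t: 9.6
ee_pos: [603.0, -55.3, 114.4]
orientation: [2.427, 1.981, -0.017]
ft_force: [0.7, 0.2, -1.9]
width: 19.7
t 9.60 tcp [602.986 -55.337 114.378] yaw_y -11.56 zax [-0.003 -0.014 -1.   ] F [ 0.67   0.17  -1.908] w 19.7 q6 0.11
world d [  2.814   3.637 -13.378] tool units total [0.086 0.041 0.266]
turn units -0.04616506477254312
```

View pics/scene2c.png

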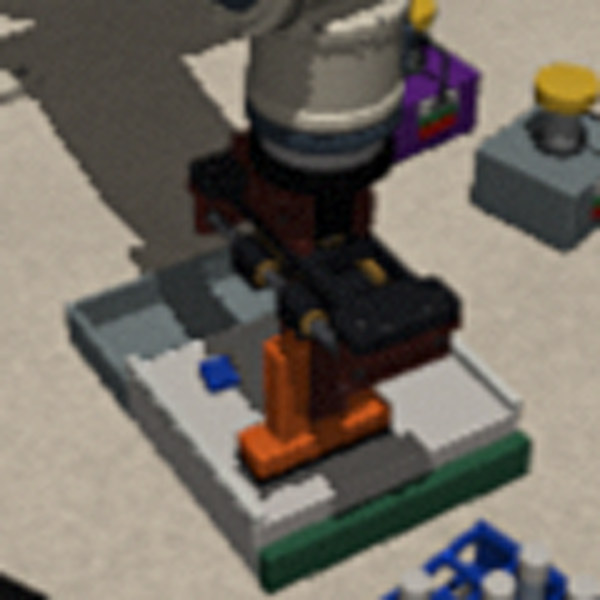

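View pics/top2c.png

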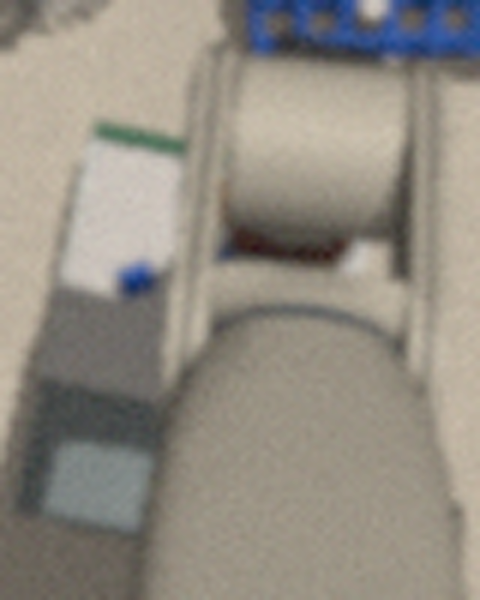

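The scene crop shows the foot above the deck just inside the right lip, behind the chips, with one chip visible at (220,373). I'll nudge it away from the lip and lower it to just above the deck.

```bash
python3 -m crank '[{"travel":[0.08,0.04,0],"turn":-0.04},{"travel":[0,0,0.1],"turn":0},{"travel":[0,0,0.1],"turn":0},{"travel":[0,0,0.05],"turn":0},{"travel":[0,0,0],"turn":0}]'; python3 go.py 605.8 -51.7 101 -11.3
```

```text
t: 10.2
ee_pos: [607.7, -51.0, 103.2]
orientation: [2.419, 1.986, -0.012]
ft_force: [-0.4, 0.6, -0.9]
width: 20.0
t 10.20 tcp [607.717 -50.961 103.169] yaw_y -11.24 zax [ 0.002 -0.014 -1.   ] F [-0.398  0.592 -0.932] w 20.0 q6 0.11
world d [-1.917 -0.739 -2.169] tool units total [-0.021 -0.035  0.044]
turn units 0.010903420600039126
```

```bash
python3 -m crank '[{"travel":[0,0,0.05],"turn":0},{"travel":[0,0,0],"turn":0}]'; python3 go.py 605.8 -51.7 101 -11.3
python3 -m crank '[{"travel":[0,-0.1,0.01],"turn":0},{"travel":[0,-0.15,0.0],"turn":0},{"travel":[0,-0.2,0],"turn":0},{"travel":[0,-0.2,0],"turn":0}]'; python3 go.py 500 -31 101 -11.3
```

```text
t: 10.4
ee_pos: [607.7, -50.9, 100.4]
orientation: [2.419, 1.986, -0.012]
ft_force: [-0.3, -1.4, -1.9]
width: 19.8
t 10.40 tcp [607.672 -50.941 100.419] yaw_y -11.23 zax [ 0.001 -0.014 -1.   ] F [-0.305 -1.38  -1.907] w 19.8 q6 0.11
world d [-1.872 -0.759  0.581] tool units total [-0.022 -0.034 -0.011]
turn units 0.012831716109067415
t: 10.8
ee_pos: [574.3, -44.4, 99.9]
orientation: [2.419, 1.985, -0.011]
ft_force: [-0.3, -0.5, -0.7]
width: 19.5
t 10.80 tcp [574.285 -44.42   99.876] yaw_y -11.25 zax [ 0.002 -0.014 -1.   ] F [-0.34  -0.489 -0.698] w 19.5 q6 0.12
world d [-74.285  13.42    1.124] tool units total [-0.027 -1.509 -0.03 ]
turn units 0.0085523904603102
```

```bash
python3 -m crank '[{"travel":[0,-0.2,-0.01],"turn":0},{"travel":[0,-0.2,0],"turn":0},{"travel":[0,-0.2,0],"turn":0},{"travel":[0,-0.2,0],"turn":0},{"travel":[0,-0.2,0],"turn":0},{"travel":[0,-0.2,0],"turn":0}]'; python3 go.py 465.8 -22 101 -11.3
```

```text
t: 11.4
ee_pos: [509.2, -31.5, 100.6]
orientation: [2.419, 1.985, -0.011]
ft_force: [0.7, 0.0, -0.9]
width: 19.8
t 11.40 tcp [509.155 -31.514 100.598] yaw_y -11.24 zax [ 0.002 -0.014 -1.   ] F [ 0.679  0.021 -0.852] w 19.8 q6 0.14
world d [-43.355   9.514   0.402] tool units total [ 0.017 -0.888 -0.013]
turn units 0.010388499504321302
```

```bash
python3 -m crank '[{"travel":[0,-0.15,0],"turn":0},{"travel":[0,-0.15,0],"turn":0},{"travel":[0,-0.15,0],"turn":0},{"travel":[0,-0.15,0],"turn":0},{"travel":[0,-0.15,0],"turn":0},{"travel":[0,-0.15,0],"turn":0},{"travel":[0,-0.15,0],"turn":0},{"travel":[0,0,-0.2],"turn":0},{"travel":[0,0,-0.2],"turn":0}]'; python3 go.py 570 60 122 -11.3
python3 - <<'E'
from h import *
for n,r in (('scene',(190,130,310,250)),):
    im=imaging.get_image(n);cv2.imwrite(f'pics/{n}3.png',im);x0,y0,x1,y1=r
    k=600/(y1-y0);cv2.imwrite(f'pics/{n}3c.png',cv2.convertScaleAbs(cv2.resize(im[y0:y1,x0:x1],(int((x1-x0)*k),600),interpolation=cv2.INTER_CUBIC),alpha=1.3))
E
```

```text
t: 12.3
ee_pos: [450.9, -19.8, 120.6]
orientation: [2.42, 1.987, -0.015]
ft_force: [0.3, 0.2, -1.8]
width: 19.7
t 12.30 tcp [450.894 -19.779 120.551] yaw_y -11.23 zax [-0.001 -0.014 -1.   ] F [ 0.302  0.161 -1.835] w 19.7 q6 0.15
world d [119.106  79.779   1.449] tool units total [ 2.028  2.026 -0.053]
turn units 0.01223115136684605
```

View pics/scene3c.png

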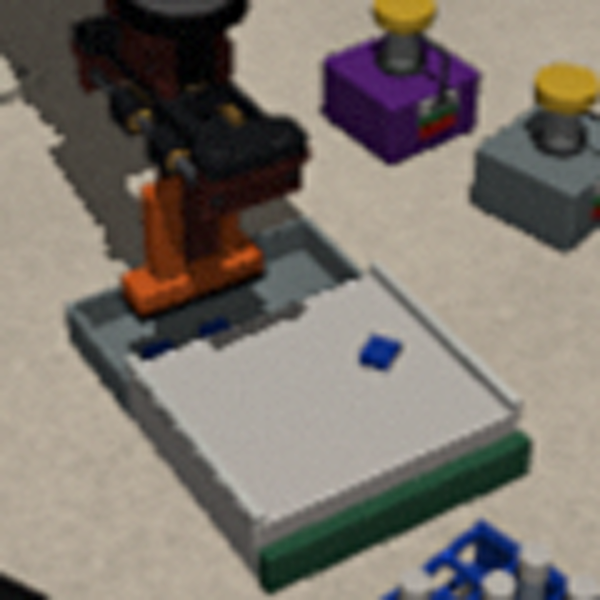

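Two chips are in the tray, dark blue at (157,348) and (213,325). The third is still on the deck at (380,352). I'll go over it for the second pass.

```bash
python3 go.py 607.4 22.4 120 -11.3; python3 -m crank '[{"travel":[0.1,0.2,0],"turn":0},{"travel":[0.15,0.3,0],"turn":0},{"travel":[0.15,0.3,0],"turn":0},{"travel":[0.15,0.3,0],"turn":0},{"travel":[0.15,0.3,0],"turn":0},{"travel":[0.15,0.3,0],"turn":0},{"travel":[0.15,0.3,0],"turn":0},{"travel":[0.15,0.3,0],"turn":0},{"travel":[0.1,0.2,0],"turn":0},{"travel":[0.05,0.1,0],"turn":0},{"travel":[0,0,0],"turn":0}]'; python3 go.py 607.4 22.4 120 -11.3
```

```text
t 12.35 tcp [451.706 -19.821 121.907] yaw_y -11.23 zax [ 0.001 -0.014 -1.   ] F [-0.163 -0.073 -0.01 ] w 19.9 q6 0.15
world d [155.694  42.221  -1.907] tool units total [1.435 2.89  0.03 ]
turn units 0.012194824031226403
t: 13.45
ee_pos: [609.3, 21.8, 125.8]
orientation: [2.414, 1.98, 0.004]
ft_force: [-0.6, 0.0, -2.1]
width: 19.8
t 13.45 tcp [609.305  21.819 125.781] yaw_y -11.28 zax [ 0.014 -0.014 -1.   ] F [-0.609  0.013 -2.148] w 19.8 q6 0.23
world d [-1.905  0.581 -5.781] tool units total [ 0.005 -0.042  0.115]
turn units 0.003205434714539379
```

```bash
python3 -m crank '[{"travel":[0,-0.03,0.15],"turn":0},{"travel":[0,0,0.15],"turn":0},{"travel":[0,0,0.1],"turn":0},{"travel":[0,0,0.05],"turn":0},{"travel":[0,0,0],"turn":0}]'; python3 go.py 607.4 22.4 100 -11.3
```

```text
t: 13.95
ee_pos: [605.1, 21.2, 100.3]
orientation: [2.416, 1.981, -0.001]
ft_force: [0.0, 0.4, -2.0]
width: 19.7
t 13.95 tcp [605.102  21.179 100.307] yaw_y -11.32 zax [ 0.01  -0.014 -1.   ] F [ 0.049  0.382 -2.029] w 19.7 q6 0.23
world d [ 2.298  1.221 -0.307] tool units total [0.033 0.04  0.006]
turn units -0.0030485358589915634
```

```bash
python3 -m crank '[{"travel":[0.02,-0.1,0.0],"turn":0},{"travel":[0.02,-0.15,0],"turn":0},{"travel":[0,-0.2,0],"turn":0},{"travel":[0,-0.2,0],"turn":0},{"travel":[0,-0.2,0],"turn":0},{"travel":[0,-0.2,0],"turn":0},{"travel":[0,-0.2,0],"turn":0}]'; python3 go.py 471.9 49.5 100 -11.3
```

```text
t: 14.65
ee_pos: [539.4, 36.5, 100.2]
orientation: [2.416, 1.98, 0.0]
ft_force: [-0.9, -0.0, -1.3]
width: 20.2
t 14.65 tcp [539.432  36.507 100.193] yaw_y -11.33 zax [ 0.012 -0.014 -1.   ] F [-0.854 -0.008 -1.321] w 20.2 q6 0.27
world d [-67.532  12.993  -0.193] tool units total [-0.011 -1.375 -0.016]
turn units -0.004823367137158918
```

```bash
python3 -m crank '[{"travel":[0,-0.18,0],"turn":0},{"travel":[0,-0.18,0],"turn":0},{"travel":[0,-0.16,0],"turn":0},{"travel":[0,-0.16,0],"turn":0},{"travel":[0,-0.15,0],"turn":0},{"travel":[0,-0.15,0],"turn":0},{"travel":[0,-0.15,0],"turn":0},{"travel":[0,-0.15,0],"turn":0},{"travel":[0,-0.1,0],"turn":0},{"travel":[0,0,-0.2],"turn":0},{"travel":[0,0,-0.3],"turn":0},{"travel":[0,0,-0.3],"turn":0}]'; python3 go.py 505.3 -292.4 150 16.2
python3 - <<'E'
from h import *
for n,r in (('scene',(190,130,310,250)),):
    im=imaging.get_image(n);cv2.imwrite(f'pics/{n}4.png',im);x0,y0,x1,y1=r
    k=600/(y1-y0);cv2.imwrite(f'pics/{n}4c.png',cv2.convertScaleAbs(cv2.resize(im[y0:y1,x0:x1],(int((x1-x0)*k),600),interpolation=cv2.INTER_CUBIC),alpha=1.3))
E
```

```text
t: 15.85
ee_pos: [462.7, 52.0, 140.0]
orientation: [2.417, 1.982, -0.005]
ft_force: [-0.0, 0.2, -1.1]
width: 20.0
t 15.85 tcp [462.67   51.987 139.981] yaw_y -11.30 zax [ 0.007 -0.014 -1.   ] F [-0.002  0.204 -1.144] w 20.0 q6 0.31
world d [  42.63  -344.387   10.019] tool units total [-6.589  2.187 -0.096]
turn units -4.799111684237909
```

View pics/scene4c.png

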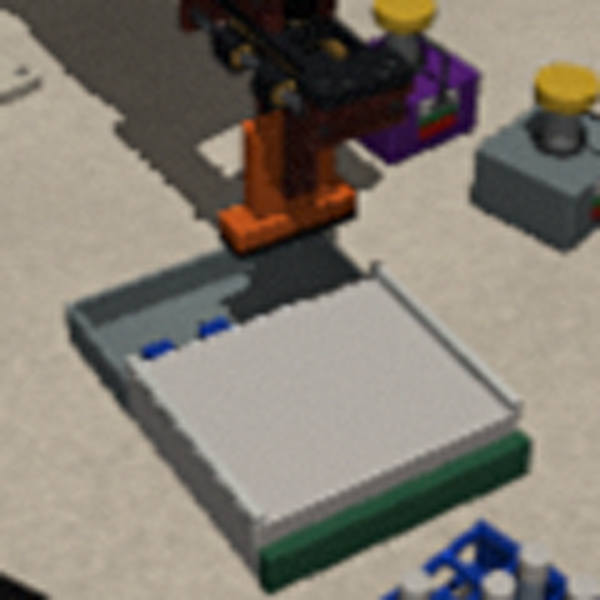

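The deck is clear. Two chips show at (157,350) and (214,328). The third should be in the shadow or behind the deck edge, so I'll check it from the top once the arm is away. Next the scraper goes back to the mat, turned square to it on the way.

```bash
python3 -m crank '[{"travel":[-0.2,0.07,-0.05],"turn":0},{"travel":[-0.4,0.13,-0.05],"turn":0},{"travel":[-0.45,0.15,-0.05],"turn":0},{"travel":[-0.45,0.15,-0.05],"turn":0},{"travel":[-0.45,0.15,0],"turn":0},{"travel":[-0.45,0.15,0],"turn":0},{"travel":[-0.45,0.15,0],"turn":0},{"travel":[-0.45,0.15,0],"turn":0},{"travel":[-0.45,0.15,0],"turn":0},{"travel":[-0.45,0.15,0],"turn":0},{"travel":[-0.45,0.15,0],"turn":0},{"travel":[-0.45,0.15,0],"turn":0},{"travel":[-0.45,0.15,0],"turn":0},{"travel":[-0.3,0.1,0],"turn":0},{"travel":[0,0,0],"turn":-0.7},{"travel":[0,0,0],"turn":-1},{"travel":[0,0,0],"turn":-1},{"travel":[0,0,0],"turn":-1},{"travel":[0,0,0],"turn":-0.7},{"travel":[0,0,0],"turn":-0.2}]'; python3 go.py 505.3 -292.4 110 16.2
```

```text
t: 17.9
ee_pos: [501.7, -279.1, 155.5]
orientation: [1.881, 2.494, -0.007]
ft_force: [0.4, -1.1, -1.5]
width: 19.9
t 17.90 tcp [ 501.699 -279.067  155.473] yaw_y 15.96 zax [ 0.012 -0.014 -1.   ] F [ 0.376 -1.058 -1.539] w 19.9 q6 -0.80
world d [  3.601 -13.333 -45.473] tool units total [-0.261 -0.011  0.914]
turn units -0.042005435896914634
```

```bash
python3 - <<'E'
from h import *
im=imaging.get_image('top');cv2.imwrite('pics/top5.png',im)
cv2.imwrite('pics/top5c.png',cv2.convertScaleAbs(cv2.resize(im[150:240,228:348],(800,600),interpolation=cv2.INTER_CUBIC),alpha=1.4))
im=imaging.get_image('scene');cv2.imwrite('pics/scene5.png',im)
E
```

```text
(no output)
```

View pics/top5c.png

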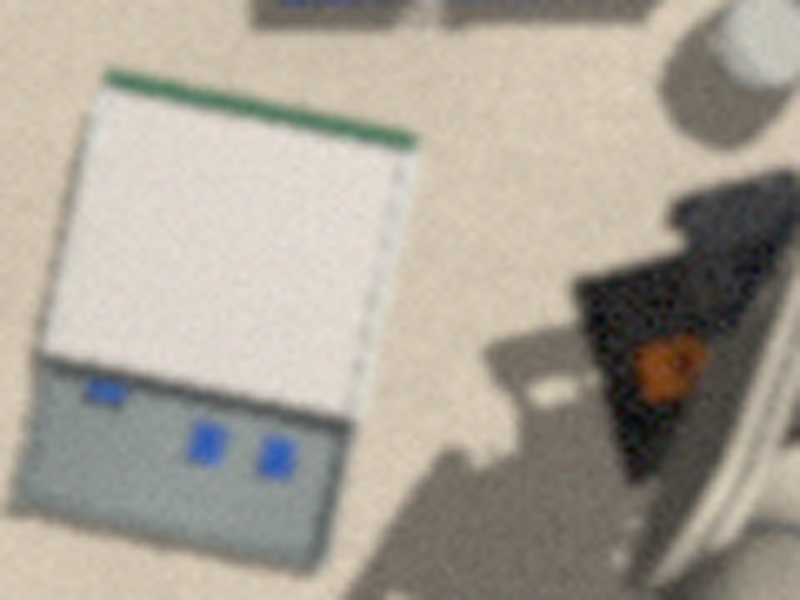

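The top crop shows all three chips in the grey tray, at (105,390), (207,443) and (276,458), and an empty deck. I'll lower the scraper onto the mat centre.

```bash
python3 -m crank '[{"travel":[-0.12,-0.01,0.1],"turn":0},{"travel":[-0.12,0,0.2],"turn":0},{"travel":[-0.02,0,0.3],"turn":0},{"travel":[0,0,0.3],"turn":0},{"travel":[0,0,0.3],"turn":0},{"travel":[0,0,0.2],"turn":0},{"travel":[0,0,0],"turn":0}]'; python3 go.py 505.7 -293.8 58 16.2
```

```text
t: 18.7
ee_pos: [505.1, -294.3, 77.8]
orientation: [1.892, 2.488, -0.007]
ft_force: [-0.1, -0.4, -1.3]
width: 19.6
t 18.70 tcp [ 505.065 -294.302   77.757] yaw_y 15.50 zax [ 0.01  -0.013 -1.   ] F [-0.075 -0.357 -1.295] w 19.6 q6 -0.81
world d [  0.635   0.502 -19.757] tool units total [0.012 0.013 0.395]
turn units -0.12224954614423744
```

```bash
python3 -m crank '[{"travel":[0,0,0.15],"turn":-0.1},{"travel":[0,0,0.1],"turn":0},{"travel":[0,0,0.05],"turn":0},{"travel":[0,0,0],"turn":0}]'; python3 go.py 505.7 -293.8 58 16.2
python3 - <<'E'
from h import *
im=imaging.get_image('scene');cv2.imwrite('pics/scene6.png',im)
cv2.imwrite('pics/scene6c.png',cv2.convertScaleAbs(cv2.resize(im[206:286,116:216],(750,600),interpolation=cv2.INTER_CUBIC),alpha=1.4))
E
```

```text
t: 19.1
ee_pos: [505.6, -294.7, 61.6]
orientation: [1.879, 2.498, -0.007]
ft_force: [-0.3, -0.0, -1.5]
width: 19.9
t 19.10 tcp [ 505.555 -294.728   61.587] yaw_y 16.11 zax [ 0.01  -0.013 -1.   ] F [-0.251 -0.018 -1.51 ] w 19.9 q6 -0.82
world d [ 0.145  0.928 -3.587] tool units total [0.018 0.008 0.072]
turn units -0.015735699445866835
```

View pics/scene6c.png

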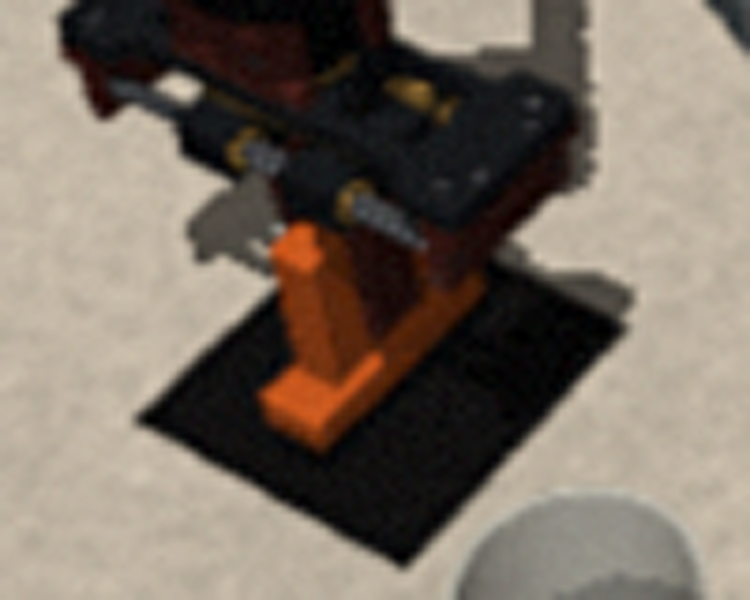

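```bash
python3 - <<'E'
from h import *
np.set_printoptions(precision=1,suppress=True)
def w(l,z): return np.array([ray('scene',(np.array(p)+.5)/7.5-.5+[116,206],z)[:2] for p in l])
M=w([(625,328),(403,567),(137,418)],3);print(M,'centre',(M[0]+M[2])/2)
F=w([(262,408),(318,450),(487,297)],7);print(F,'centre',(F[0]+F[2])/2,np.linalg.norm(F[0]-F[1]),np.linalg.norm(F[2]-F[1]))
E
```

```text
[[ 550.4 -214.9]
 [ 585.8 -336.9]
 [ 463.7 -372.6]] centre [ 507.  -293.8]
[[ 494.  -337.7]
 [ 524.6 -332.8]
 [ 504.9 -246.4]] centre [ 499.4 -292.1] 31.02297967191663 88.59812476062612
```

```bash
python3 -m crank '[{"travel":[0.02,0.05,0.04],"turn":0},{"travel":[0,0,0.04],"turn":0},{"travel":[0,0,0],"turn":0}]'; python3 go.py 507 -293.8 57.5 16.2
```

```text
t: 19.45
ee_pos: [508.7, -293.4, 58.6]
orientation: [1.877, 2.496, -0.006]
ft_force: [0.3, -0.6, -0.6]
width: 19.7
t 19.45 tcp [ 508.712 -293.372   58.575] yaw_y 16.11 zax [ 0.012 -0.014 -1.   ] F [ 0.306 -0.582 -0.596] w 19.7 q6 -0.81
world d [-1.712 -0.428 -1.075] tool units total [ 0.002 -0.035  0.021]
turn units -0.015304641201767666
```

```bash
python3 -m crank '[{"travel":[0,-0.03,0.03],"turn":0},{"travel":[0,0,0.02],"turn":0},{"travel":[0,0,0.01],"turn":0}]'; python3 go.py 507 -293.8 57.5 16.2
```

```text
t: 19.75
ee_pos: [508.3, -294.1, 57.6]
orientation: [1.876, 2.494, -0.005]
ft_force: [-0.0, 0.5, 1.2]
width: 19.8
t 19.75 tcp [ 508.311 -294.108   57.644] yaw_y 16.10 zax [ 0.014 -0.015 -1.   ] F [-0.034  0.486  1.165] w 19.8 q6 -0.82
world d [-1.311  0.308 -0.144] tool units total [ 0.013 -0.024  0.002]
turn units -0.01802630520088666
```

Contact: the vertical force has swung from about -1.6 N to +1.2 N. Releasing and rising.

```bash
python3 -m crank '[{"travel":[0,0,0],"turn":0},{"travel":[0,0,0],"turn":0},{"travel":[0,0,0],"turn":0},{"travel":[0,0,0],"turn":0},{"travel":[0,0,0],"turn":0},{"travel":[0,0,0],"turn":0}]' 1; python3 go.py; python3 -m crank '[{"travel":[0,0,-0.15],"turn":0},{"travel":[0,0,-0.3],"turn":0},{"travel":[0,0,-0.5],"turn":0},{"travel":[0,0,-0.6],"turn":0},{"travel":[0,0,-0.6],"turn":0},{"travel":[0,0,-0.6],"turn":0},{"travel":[0,0,0],"turn":0}]'; python3 go.py 490 291 200 16
```

```text
t: 20.35
ee_pos: [508.5, -294.6, 57.8]
orientation: [1.876, 2.493, -0.005]
ft_force: [-0.6, 0.1, 0.2]
width: 64.5
t 20.35 tcp [ 508.524 -294.565   57.824] yaw_y 16.09 zax [ 0.015 -0.016 -1.   ] F [-0.619  0.109  0.242] w 64.5 q6 -0.82
t: 21.05
ee_pos: [506.4, -292.3, 206.0]
orientation: [1.875, 2.492, -0.005]
ft_force: [0.2, -0.1, 1.1]
width: 88.1
t 21.05 tcp [ 506.377 -292.282  206.019] yaw_y 16.10 zax [ 0.017 -0.016 -1.   ] F [ 0.172 -0.125  1.083] w 88.1 q6 -0.82
world d [-16.377 583.282  -6.019] tool units total [11.3    2.919 -0.076]
turn units 0.017558463182747452
```

```bash
python3 -m crank '[{"travel":[0.3,0.08,0],"turn":0},{"travel":[0.6,0.15,0],"turn":0},{"travel":[0.7,0.18,0],"turn":0},{"travel":[0.7,0.18,0],"turn":0},{"travel":[0.7,0.18,0],"turn":0},{"travel":[0.7,0.18,0],"turn":0},{"travel":[0.7,0.18,0],"turn":0},{"travel":[0.7,0.18,0],"turn":0},{"travel":[0.7,0.18,0],"turn":0},{"travel":[0.7,0.18,0],"turn":0},{"travel":[0.7,0.18,0],"turn":0},{"travel":[0.7,0.18,0],"turn":0},{"travel":[0.7,0.18,0],"turn":0},{"travel":[0.7,0.18,0],"turn":0},{"travel":[0.6,0.15,0],"turn":0},{"travel":[0.3,0.08,0],"turn":0},{"travel":[0,0,0],"turn":0}]' -1; python3 go.py 491 291 150 16
python3 - <<'E'
from h import *
for n,r in (('top',(300,170,372,224)),('scene',(116,206,216,286))):
    im=imaging.get_image(n);cv2.imwrite(f'pics/{n}7.png',im);x0,y0,x1,y1=r
    cv2.imwrite(f'pics/{n}7c.png',cv2.convertScaleAbs(cv2.resize(im[y0:y1,x0:x1],(750,600) if n=='scene' else (800,600),interpolation=cv2.INTER_CUBIC),alpha=1.4))
E
```

```text
t: 22.75
ee_pos: [470.4, 264.6, 186.7]
orientation: [1.884, 2.506, -0.029]
ft_force: [-0.8, -0.1, -0.4]
width: 0.3
t 22.75 tcp [470.423 264.561 186.74 ] yaw_y 16.10 zax [-0.006 -0.019 -1.   ] F [-0.75  -0.107 -0.427] w 0.3 q6 0.23
world d [ 20.577  26.439 -36.74 ] tool units total [0.406 0.55  0.722]
turn units 0.01818855244461126
```

View pics/top7c.png

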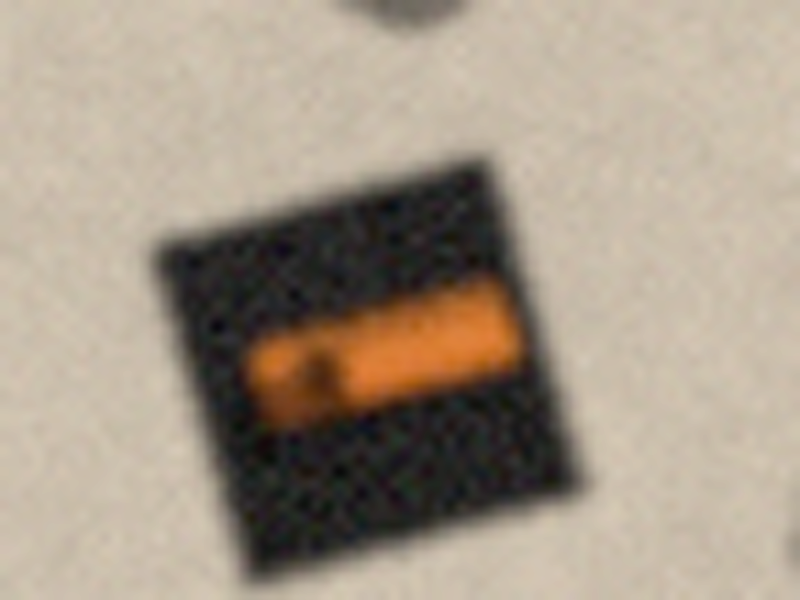

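View pics/scene7c.png

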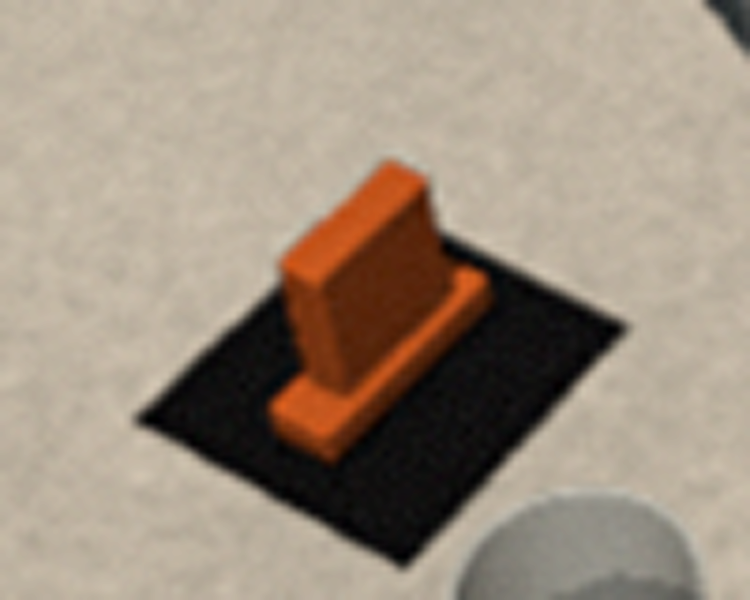

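```bash
python3 - <<'E'
from h import *
np.set_printoptions(precision=1,suppress=True)
def w(n,l,z,k,o): return np.array([ray(n,(np.array(p)+.5)/k-.5+o,z)[:2] for p in l])
so=np.array([116,206]);to=np.array([300,170])
F=w('scene',[(272,427),(332,463),(493,296)],3,7.5,so);print('foot bottom',F,'c',(F[0]+F[2])/2)
G=w('scene',[(390,160),(428,182),(324,283),(282,262)],91,7.5,so);print('grip top c',G.mean(0))
M=w('scene',[(627,328),(403,567),(136,418)],3,7.5,so);print('mat c',(M[0]+M[2])/2)
k=800/72
G=w('top',[(322,330),(500,282),(524,362),(345,408)],91,k,to);print('top grip',G,G.mean(0))
F=w('top',[(247,345),(265,428)],25,k,to);print('foot',F)
M=w('top',[(155,245),(490,155),(585,490),(250,582)],3,k,to);print('mat c',M.mean(0))
E
```

```text
foot bottom [[ 500.9 -338.4]
 [ 530.  -331. ]
 [ 502.8 -242.8]] c [ 501.9 -290.6]
grip top c [ 512.4 -294.1]
mat c [ 507.2 -293.6]
top grip [[ 513.6 -256.2]
 [ 531.  -316.6]
 [ 503.9 -324.9]
 [ 487.3 -264.2]] [ 508.9 -290.5]
foot [[ 509.9 -242.7]
 [ 480.5 -249.4]]
mat c [ 503.1 -291.3]
```

The scraper stands upright on the mat. The scene crop shows its foot at (272,427) to (493,296), and both views put its centre within about 6 mm of the mat centre. Now I move over the grey unit's button.

```bash
python3 -m crank '[{"travel":[0.1,0.13,0.05],"turn":0},{"travel":[0.1,0.13,0.1],"turn":0},{"travel":[0.1,0.13,0.2],"turn":0},{"travel":[0.08,0.12,0.2],"turn":0},{"travel":[0,0,0.15],"turn":0},{"travel":[0,0,0],"turn":0}]'; python3 go.py 491 292 145 16
python3 - <<'E'
from h import *
for n,r in (('top',(150,170,222,224)),('scene',(250,90,350,170))):
    im=imaging.get_image(n);cv2.imwrite(f'pics/{n}8.png',im);x0,y0,x1,y1=r
    cv2.imwrite(f'pics/{n}8c.png',cv2.convertScaleAbs(cv2.resize(im[y0:y1,x0:x1],(750,600) if n=='scene' else (800,600),interpolation=cv2.INTER_CUBIC),alpha=1.4))
E
```

```text
t: 23.45
ee_pos: [491.1, 285.5, 146.8]
orientation: [1.892, 2.5, -0.034]
ft_force: [0.2, -0.2, 0.3]
width: 0.5
t 23.45 tcp [491.126 285.534 146.82 ] yaw_y 15.75 zax [-0.009 -0.021 -1.   ] F [ 0.177 -0.166  0.275] w 0.5 q6 0.25
world d [-0.126  6.466 -1.82 ] tool units total [0.126 0.033 0.034]
turn units -0.04320270033822293
```

View pics/scene8c.png

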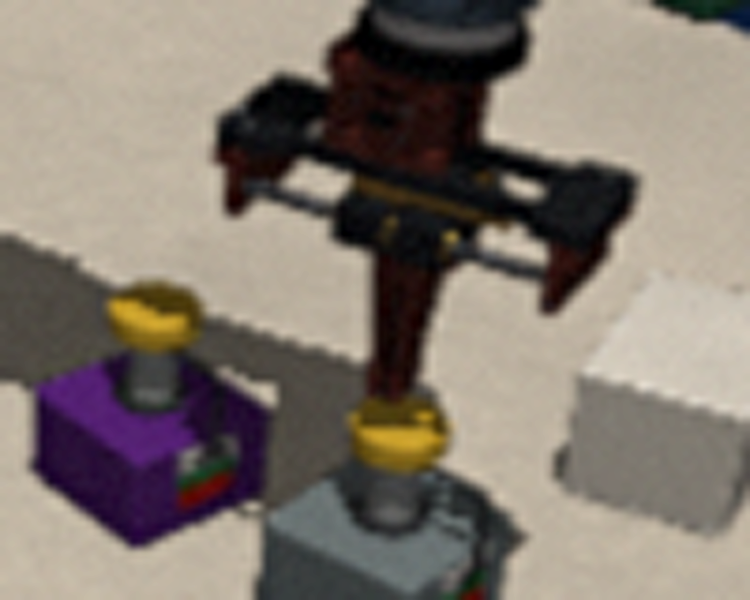

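View pics/top8c.png

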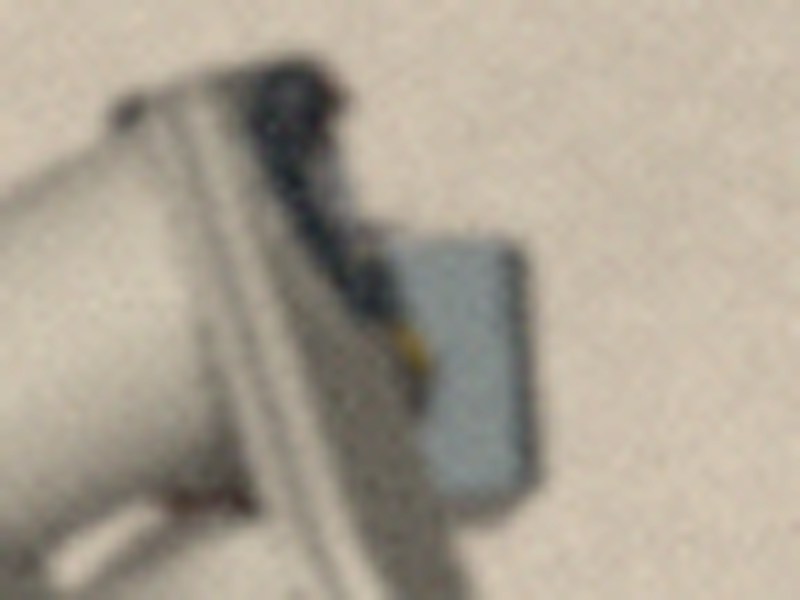

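The fingertips (scene crop (395,395)) are over the grey unit's button at (400,425), and the purple one at (155,315) is left alone. I'll centre and go down slowly to contact.

```bash
python3 -m crank '[{"travel":[0.1,0.02,0.08],"turn":0},{"travel":[0.02,0,0.1],"turn":0},{"travel":[0,0,0.08],"turn":0},{"travel":[0,0,0],"turn":0}]'; python3 go.py 491 292 127
```

```text
t: 23.95
ee_pos: [490.8, 292.1, 134.7]
orientation: [1.892, 2.499, -0.03]
ft_force: [0.7, 0.3, -1.3]
width: 0.8
t 23.95 tcp [490.835 292.118 134.724] yaw_y 15.75 zax [-0.006 -0.019 -1.   ] F [ 0.701  0.297 -1.276] w 0.8 q6 0.26
world d [ 0.165 -0.118 -7.724] tool units total [-0.001  0.004  0.154]
```

```bash
for i in 1; do python3 -m crank '[{"travel":[0,0,0.06],"turn":0}]'; python3 -m crank '[{"travel":[0,0,0.06],"turn":0}]'; python3 -m crank '[{"travel":[0,0,0.05],"turn":0}]'; done; python3 go.py 491 292 115
```

```text
t: 24.05
ee_pos: [491.0, 292.2, 131.9]
orientation: [1.891, 2.499, -0.029]
ft_force: [0.6, -0.1, -1.0]
width: 0.2
t: 24.15
ee_pos: [491.0, 292.1, 128.8]
orientation: [1.891, 2.499, -0.029]
ft_force: [-0.2, -0.1, -0.1]
width: 0.6
t: 24.25
ee_pos: [491.0, 292.1, 126.3]
orientation: [1.891, 2.499, -0.028]
ft_force: [-1.7, -0.3, 4.8]
width: 0.3
t 24.25 tcp [491.04  292.133 126.271] yaw_y 15.76 zax [-0.005 -0.019 -1.   ] F [-1.709 -0.325  4.806] w 0.3 q6 0.26
world d [ -0.04   -0.133 -11.271] tool units total [0.001 0.001 0.225]
```

```bash
python3 -m crank '[{"travel":[0,0,0.05],"turn":0}]'; python3 -m crank '[{"travel":[0,0,0.05],"turn":0}]';python3 -m crank '[{"travel":[0,0,0.04],"turn":0}]'; python3 go.py 491 292 115
```

```text
t: 24.35
ee_pos: [491.1, 292.1, 124.0]
orientation: [1.892, 2.499, -0.028]
ft_force: [-1.5, -0.5, 5.9]
width: 0.8
t: 24.45
ee_pos: [491.1, 292.1, 121.8]
orientation: [1.892, 2.499, -0.028]
ft_force: [-2.7, -0.3, 6.6]
width: 0.7
t: 24.55
ee_pos: [491.1, 292.1, 120.2]
orientation: [1.892, 2.499, -0.028]
ft_force: [-1.7, -1.1, 7.9]
width: 0.3
t 24.55 tcp [491.056 292.117 120.157] yaw_y 15.74 zax [-0.005 -0.018 -1.   ] F [-1.681 -1.13   7.933] w 0.3 q6 0.26
world d [-0.056 -0.117 -5.157] tool units total [-0.    -0.001  0.103]
```

```bash
python3 -m crank '[{"travel":[0,0,0.04],"turn":0}]'; python3 -m crank '[{"travel":[0,0,0.04],"turn":0}]';python3 -m crank '[{"travel":[0,0,0.03],"turn":0}]'; python3 go.py 491 292 115
```

```text
t: 24.65
ee_pos: [491.0, 292.2, 118.7]
orientation: [1.892, 2.499, -0.027]
ft_force: [-2.3, -0.8, 8.8]
width: 0.5
t: 24.75
ee_pos: [491.1, 292.2, 117.3]
orientation: [1.892, 2.499, -0.027]
ft_force: [-1.8, -1.6, 9.0]
width: 0.7
t: 24.85
ee_pos: [491.0, 292.1, 116.4]
orientation: [1.892, 2.499, -0.027]
ft_force: [-3.7, -1.1, 9.6]
width: 0.4
t 24.85 tcp [491.043 292.134 116.389] yaw_y 15.72 zax [-0.005 -0.018 -1.   ] F [-3.671 -1.145  9.565] w 0.4 q6 0.26
world d [-0.043 -0.134 -1.389] tool units total [-0.002 -0.001  0.028]
```

```bash
python3 -m crank '[{"travel":[0,0,0.035],"turn":0}]'; python3 -m crank '[{"travel":[0,0,0.01],"turn":0}]';python3 -m crank '[{"travel":[0,0,0.01],"turn":0}]'; python3 -m crank '[{"travel":[0,0,0],"turn":0}]'; python3 - <<'E'
from h import *
im=imaging.get_image('scene');cv2.imwrite('pics/scene9.png',im)
cv2.imwrite('pics/scene9c.png',cv2.convertScaleAbs(cv2.resize(im[125:185,270:345],(750,600),interpolation=cv2.INTER_CUBIC),alpha=1.5))
E
```

```text
t: 24.95
ee_pos: [491.1, 292.1, 115.4]
orientation: [1.892, 2.499, -0.027]
ft_force: [-2.3, -1.5, 9.6]
width: 0.6
t: 25.05
ee_pos: [491.1, 292.1, 115.6]
orientation: [1.892, 2.499, -0.027]
ft_force: [-3.7, -2.4, 10.2]
width: 0.6
t: 25.15
ee_pos: [491.1, 292.1, 115.9]
orientation: [1.893, 2.499, -0.027]
ft_force: [-3.0, -1.5, 9.8]
width: 0.2
t: 25.25
ee_pos: [491.1, 292.1, 116.6]
orientation: [1.893, 2.499, -0.026]
ft_force: [-2.6, -2.0, 9.2]
width: 0.7
```

View pics/scene9c.png

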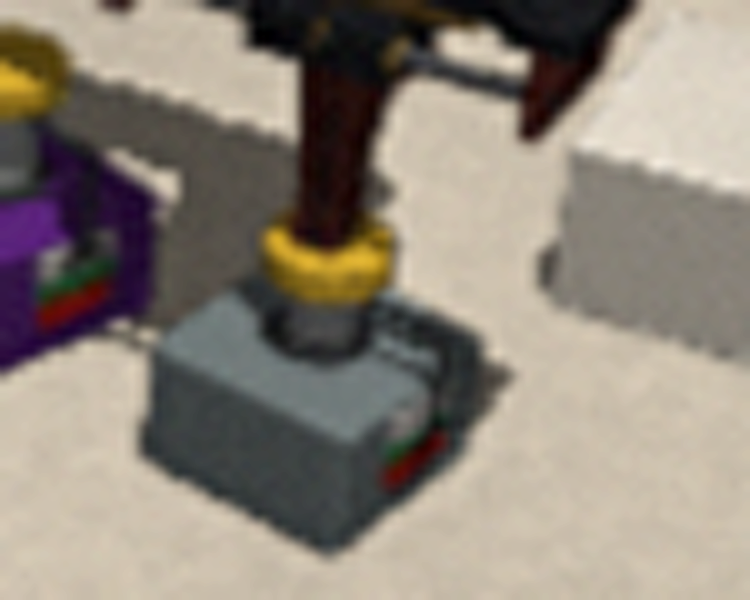

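```bash
python3 -m crank '[{"travel":[0,0,0.045],"turn":0},{"travel":[0,0,0.022],"turn":0},{"travel":[0,0,0.02],"turn":0}]'; python3 -m crank '[{"travel":[0,0,0.02],"turn":0},{"travel":[0,0,0.02],"turn":0},{"travel":[0,0,0.02],"turn":0}]'
```

```text
t: 25.6
ee_pos: [491.0, 292.1, 114.9]
orientation: [1.893, 2.498, -0.025]
ft_force: [-1.9, -1.7, 8.8]
width: 0.6
t: 25.9
ee_pos: [491.0, 292.1, 114.5]
orientation: [1.893, 2.498, -0.025]
ft_force: [-3.2, -1.0, 10.8]
width: 0.4
```

```bash
for k in 1 2; do :; done; python3 -m crank '[{"travel":[0,0,0.017],"turn":0},{"travel":[0,0,0.017],"turn":0},{"travel":[0,0,0.017],"turn":0},{"travel":[0,0,0.017],"turn":0},{"travel":[0,0,0.017],"turn":0},{"travel":[0,0,0.017],"turn":0}]'; python3 go.py 491 292 115
```

```text
t: 26.5
ee_pos: [491.0, 292.1, 114.7]
orientation: [1.894, 2.498, -0.023]
ft_force: [-3.9, -1.5, 10.5]
width: 0.3
t 26.50 tcp [491.038 292.103 114.657] yaw_y 15.66 zax [-0.003 -0.016 -1.   ] F [-3.895 -1.49  10.521] w 0.3 q6 0.26
world d [-0.038 -0.103  0.343] tool units total [-0.002 -0.001 -0.007]
```

Steady at about 12.3 mm and 10.5 N. I'll hold for longer than two seconds.

```bash
python3 -m crank '[{"travel":[0,0,0.017],"turn":0},{"travel":[0,0,0.017],"turn":0},{"travel":[0,0,0.017],"turn":0},{"travel":[0,0,0.017],"turn":0},{"travel":[0,0,0.017],"turn":0},{"travel":[0,0,0.017],"turn":0},{"travel":[0,0,0.017],"turn":0},{"travel":[0,0,0.017],"turn":0},{"travel":[0,0,0.017],"turn":0},{"travel":[0,0,0.017],"turn":0}]'; python3 -m crank '[{"travel":[0,0,0.017],"turn":0},{"travel":[0,0,0.017],"turn":0},{"travel":[0,0,0.017],"turn":0},{"travel":[0,0,0.017],"turn":0},{"travel":[0,0,0.017],"turn":0},{"travel":[0,0,0.017],"turn":0},{"travel":[0,0,0.017],"turn":0},{"travel":[0,0,0.017],"turn":0},{"travel":[0,0,0.017],"turn":0},{"travel":[0,0,0.017],"turn":0}]'; python3 - <<'E'
from h import *
im=imaging.get_image('scene');cv2.imwrite('pics/scene10.png',im)
cv2.imwrite('pics/scene10c.png',cv2.convertScaleAbs(cv2.resize(im[150:180,295:332],(740,600),interpolation=cv2.INTER_CUBIC),alpha=1.6))
cv2.imwrite('pics/scene10b.png',cv2.resize(im,(800,600),interpolation=cv2.INTER_CUBIC))
o=ctrl.get_obs();print(o['t'],o['ee_pos'],o['ft_force'])
E
```

```text
t: 27.5
ee_pos: [491.0, 292.1, 114.9]
orientation: [1.894, 2.497, -0.02]
ft_force: [-3.5, -2.0, 10.8]
width: 0.7
t: 28.5
ee_pos: [491.0, 292.1, 115.0]
orientation: [1.895, 2.496, -0.018]
ft_force: [-3.4, -1.9, 10.3]
width: 0.2
28.55 [490.98530273 292.03788008 114.96629097] [-2.83091653 -1.03275827 10.93744096]
```

View pics/scene10c.png

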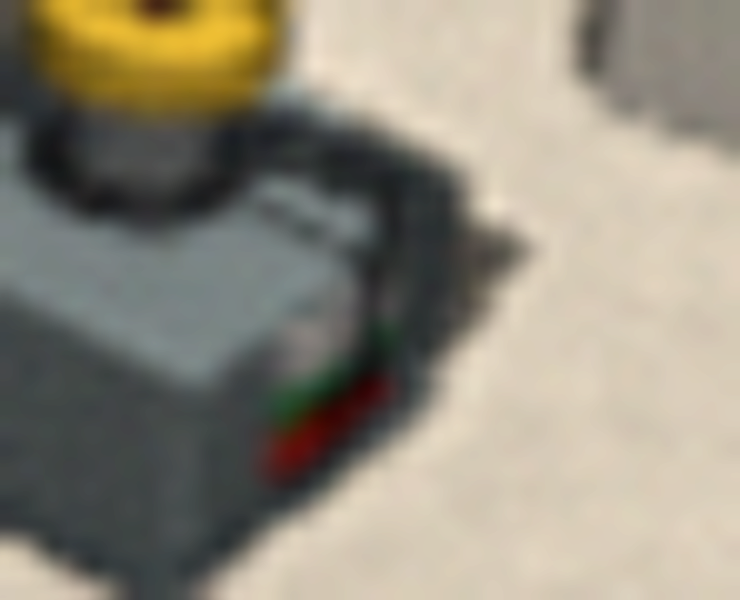

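View pics/scene10b.png

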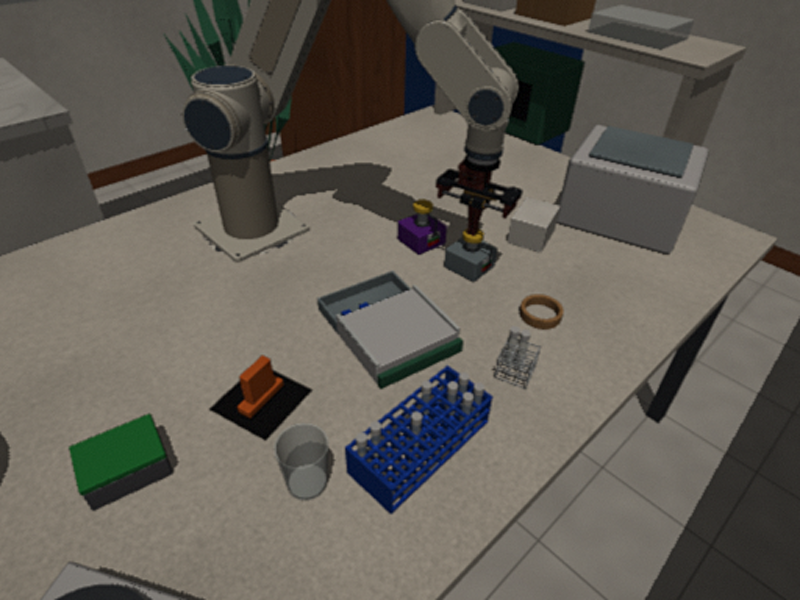

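The pointer tip lies in the green band (crop (365,360)), with white above it and red below. The scraper is on its mat, the deck is empty and the bystanders have not moved. The button has been held for about 2.9 s at z 114.5–115.0, so I'll hand in.

```bash
python3 - <<'E'
from workcell import workorder, ctrl
workorder.close_job();o=ctrl.get_obs();print(o['t'],o['ee_pos'],o['ft_force'])
E
```

```text
the job is handed in; nothing more can be done
the job is handed in; nothing more can be done
```

The job is done and handed in at about 28.6 s, still holding the enabling button in its middle position. The hand-in gave no verdict and no further reading.

- **Sweep:** I took the scraper across its grip and swept in two passes. The top view afterwards showed the deck empty and all three chips in the grey tray.
- **Scraper:** It stands upright, square on its mat. The two views disagree by about 5 mm on where it is; both put its centre within about 6 mm of the mat's.
- **Button:** I pressed the grey unit with the closed fingertips and left the purple one alone. Contact came at TCP z of about 127 mm. I held it about 2.9 s between 114.5 and 115.0 mm, so 12.0 to 12.5 mm down. The readings settled at about 10.5 N (one early reading was 8.8 N), and it never went deeper than that. In the last picture the pointer was in the green, although it is small and blurred there.
- **Bystanders:** The final scene view showed them where they were at the start.

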